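# Emboss a notebook on the indexing press

## Task

Lay the purple notebook flat in the tray of the embossing press, setting it down rather than dropping it. Then lift the red index plunger, turn the turntable until the tray is under the ram and let the plunger drop fully home at the green mark. Finally push the hand lever down to its stop so that the foot presses on the cover and let it come all the way back up; leave the green notebook and the other things on the table where they are.

Things in the scene. Friction and masses are not known exactly. Their poses are not given: they have to be found in the camera images.
- purple_book: the notebook to be embossed: a rigid hardback with purple covers, a white label on the top, 120 x 60 x 28 mm, about 0.17 kg, lying flat. Origin at the centre of its underside; x along its 120 mm length, y across its 60 mm width, z up.
- green_book: a like notebook with green covers, 120 x 60 x 28 mm, origin and axes the same. Not wanted: it stays where it is.
- press: the beige bench embossing press, fixed. Origin on the table top on the vertical axis of its turntable; z up. Grey round base of radius 168 mm, 34 mm high; column at x -60..70, y 170..220 mm; overhanging head x -140..70, y 50..220, z 225..320 mm. The ram with its foot hangs from the head at x 0, y 100. The lever stands on the +y side of the column.
- head_edge (a point): point on the lower edge of the press head's overhang on the press's -y side (x -107, y 50, z 225 mm in the press's frame; axes as the press). At the start the red knob stands under this edge, so it can be taken only with the tool leaning back to the press's -y side, 30 to 50 degrees from vertical.
- home_mark (a point): green mark on the press's base, 157 mm from the turntable's axis, at the press station: the plunger's axis stands 27 mm inwards of it (x 0, y -130 mm in the press's frame) when the tray is under the ram. A yellow mark shows the loading station in the same way.
- tray (a point): centre of the floor of the slate-grey loading tray on the turntable, 100 mm from the turntable's axis, 56 mm above the table. x points outwards from the axis, y along the tray's length, z up. Inside it is 132 mm along y by 70 mm along x; rim 10 mm high, with a gap 72 mm long in the middle of each long side.
- turntable (a joint): angle of the turntable in rad, growing counter-clockwise seen from above. About 0 (0.1 of play either way) at the loading station, 2.18 (125 degrees) with the tray under the ram; end stops at -0.12 and 2.40. It turns easily, but only with the plunger lifted; the plunger rides on it, across from the tray, 130 mm from the axis.
- knob_grip (a point): middle of the waist of the plunger's red mushroom knob, on its vertical axis, 91 mm above the table when down. Waist 28 mm in diameter, 77 to 105 mm above the table; rim above it 40 mm in diameter, top at 121 mm; rim below it 36 mm in diameter, from 70 mm. The knob spins freely on the plunger, so the grasp need not turn with the turntable.
- plunger (a joint): lift of the index plunger in m: 0 fully down in a hole of the index plate; free of the hole from 0.019 up; upper stop at 0.028. A spring pushes it down with 4.5 N, 9 N at the top. Let go between holes it rides on the plate at about 0.018; it drops into the hole only at the right angle (within about 2 degrees).
- lever_bar (a point): middle of the hand lever's orange cross bar (24 mm in diameter, along the press's y, 80 mm long), on the bar's axis. 170 mm from the pivot axis, which is parallel to the press's y at x 70, z 120 mm in the press's frame. At rest the bar is at x -60, y 284, z 229 mm in the press's frame; at the stop x -100, z 111 mm.
- lever (a joint): angle of the hand lever in rad: 0 at rest (leaning 40 degrees up from level, towards the press's -x side), growing as the bar is pushed down, stop at 0.75. A spring brings it back; the bar takes 4 N at first and up to 12 N at the stop. It drives the ram down 40 mm.
- foot: the brass foot of the ram, 64 mm across, 14 mm high; its underside is 121 mm above this origin. It presses on the notebook's cover in the last tenth of the lever's stroke.
- tape_roll: roll of white tape lying flat, 100 mm across, 22 mm high; origin under its centre; leave alone
- glue_bottle: white glue bottle with an orange cap, 52 mm across, 140 mm high, standing; leave alone
- brass_weight: brass paper weight, 52 mm across, 44 mm high, standing; leave alone
- mug: blue mug, 80 mm across, 90 mm high; leave alone
- card_pack: pack of purple-topped cards, 90 x 130 x 52 mm; leave alone
Mind the look-alikes: they are no part of the job. What is shaped like the purple_book but orange is not meant.

How it is judged:
On the way, in this order (a step that is already met when the one before it is completed fails the run):
1. the purple notebook lies flat in the tray, let go, with the turntable still at the loading station (x of purple_book in the frame of tray between -0.011 and 0.011 m and y of purple_book in the frame of tray between -0.011 and 0.011 m and z of purple_book in the frame of tray between -0.004 and 0.006 m and angle between the x axis of purple_book and the y axis of tray, either way round below 0.15 rad and angle between purple_book's own z axis and vertical below 0.08 rad and contact force between the fingers and purple_book below 0.1 N and value of joint turntable below 0.15 rad and linear speed of purple_book below 0.03 m/s), for 0.2 s.
2. the plunger is lifted clear at the loading station (value of joint plunger above 0.014 m and value of joint turntable below 0.25 rad), for 0.1 s.
3. the turntable is at the press station with the plunger fully home (value of joint turntable between 2.15 and 2.215 rad and value of joint plunger below 0.003 m), for 0.2 s.
4. the lever is at its stop and the foot presses on the notebook (all of step 3 and value of joint lever above 0.69 rad and contact force between foot and purple_book above 1 N), for 0.1 s.
At the end, for the whole second after the job is handed in: the purple notebook lies flat in the tray (within 11 mm and 0.15 rad of its centre line), the turntable is at the press station (2.15 to 2.215 rad) with the plunger down (under 3 mm), the lever is back up (under 0.06 rad), and all is at rest (all of step 3 and x of purple_book in the frame of tray between -0.011 and 0.011 m and y of purple_book in the frame of tray between -0.011 and 0.011 m and z of purple_book in the frame of tray between -0.004 and 0.006 m and angle between the x axis of purple_book and the y axis of tray, either way round below 0.15 rad and angle between purple_book's own z axis and vertical below 0.08 rad and value of joint lever below 0.06 rad and linear speed of purple_book below 0.02 m/s and velocity of joint lever between -0.1 and 0.1 rad/s); the robot touches nothing.
It fails at once if the purple notebook is dropped or flung (faster than 0.6 m/s while not held) (linear speed of purple_book above 0.6 m/s and contact force between the fingers and purple_book below 0.1 N).
It fails at once if the green notebook or another thing on the table is moved by more than 25 mm (distance of any of green_book, tape_roll, glue_bottle, brass_weight, mug, card_pack from where it was at the start of the episode above 0.025 m).
It also fails if it takes over 72 s, if anything falls off the work surface, if the arm or the gripper's body presses on something with over 40 N, if the wrist force passes 120 N, or if a joint passes its speed limit or range.

## Robot

A 6-joint arm with a two-finger parallel gripper is mounted at the origin on the work surface. World frame = base frame: x ahead of the robot, y to its left, z up, the work surface at z = 0. Lengths are in m, angles in rad, forces in N, time in s.
With the tool pointing down it reaches from about 0.35 to 0.975 m from the base axis. Payload 4.9 kg.
Tool frame: the origin (TCP) lies at the very end of the fingers, on their centre line; the grasp point (between the pads) lies 19 mm behind it; z points along the fingers, y is the line along which they close (so a half turn about z gives the same grasp; the last joint's range is limited). The gripper opens to 85 mm and grips with 20 to 120 N. Pads are 22 mm wide; open, the fingers measure 114 mm over their backs; the gripper's body (76 mm by 85 mm) begins 54 mm behind the grasp point. The pads swing forward as they close: fully open they stand 13 mm farther back than shut.
Start: joints at [1.1, 0.053, 1.613, -0, 1.476, -0.119], TCP at [0.215, 0.587, 0.198] pointing down, gripper open.
Joint ranges: [-3.01, 3.01], [-1.01, 2.22], [0.06, 2.58], [-1.02, 4.17], [0.09, 2.62], [-3.14, 3.14]. Speed limits (rad/s): [2.57, 2.57, 3.14, 3.14, 3.14, 3.14].

## Interface

Orientations are given as a unit quaternion [w, x, y, z].
In Python, from plant import monitor, vision, manip gives the robot as it stands. The module is installed in compiled form; this text tells all that it offers.
- The arm moves only by the tool arm_command, never from a script. Its argument "rows" is a list of rows, each a list of 3 entries, a list of its own where there are three numbers: the finger opening in mm, from 0 to 85.4, then the shift along the world's x, y, z in units of 30 cm (1.0 is 30 cm), then the turn, a rotation vector about the world's x, y, z in units of pi/2 rad (1.0 is pi/2 rad). In form: [[claw, [x, y, z], [wx, wy, wz]], ...]. A call has 1 to 12 rows; each row is the pose to reach, as a shift and turn from the pose commanded when the call began; what a row does not reach only later rows make up. A row lasts 1/12 s, in which the tool goes at most 41.7 mm and 7.16 degrees, less where a joint would pass 70% of its speed; a pose out of reach is approached as far as the arm can. A call with a number of a shift or a turn outside -1 to 1 is refused whole. A call with a gripper value outside its range is refused whole. The fingers move at their own pace and stop on an object; the grip force is fixed at half the most. Time passes only in rows, so rows that repeat a pose let the fingers close. It gives the time, the measured TCP pose, the force, the opening and the grip force at its end, in the units of the state.
- monitor.state(): the state, without advancing time (a new reading comes with each control period).
- vision.grab_frame(name): name is "scene" or "top" or "wrist"; returns a dict with "color" (420x560x3 uint8, red, green, blue), "z_map" (420x560 float32, m along the optical axis (not along the pixel's ray), 0 where there is no reading), "mtx" (3x3 intrinsics, pixels), "k1" (the pictures are not rectified: a ray, as slopes to the right and down, at radius r is drawn at 1 + k1 r^2 times it, then the intrinsics apply), "R" (3x3) and "t" (3): a world point X has camera coordinates R X + t. Camera axes: x right, y down, z forward; pixel columns grow to the right and rows downward; lengths in m; the calibration is good to about 2 mm. A picture is of the moment at which its call begins.
- manip.job_done(): hands the job in; it is judged then, once.
The state is a dict: "time": time; "joint_pos": joint angles; "joint_vel": joint speeds; "joint_efforts": joint torques, N m; "tool_pos": TCP position; "tool_rot": TCP orientation; "contact_force": force on the tool from outside, world axes, zero at the start; "ft_torque": the same for the moment, N m; "gripper_width": opening from 0.0 (shut) to 1.0 (fully open); "grasp_force": force on a finger pad.
Only numpy, scipy, OpenCV 4.12 (cv2) and the standard library are available. Lean on these libraries where they do the work, as an engineer would, in place of code of your own. Each camera call takes 0.05 s, during which the arm holds its last target. There are 200 camera calls.

## Working session

There is one attempt and no reset: what is moved stays moved. The work goes in short steps, Python scripts to look and compute and a tool call to move; the robot and the scene stay as the last step left them, time stands still between calls to the robot, and variables do not carry over. Pictures are saved under pics/ and viewed, at most 10 in all, crops included, and the job is handed in when it is done.

Besides the shell and the picture viewer there is one more tool, called after ">>>" by a JSON object that holds its "op" and its "data". arm_command: Moves the arm, as the interface text tells. Shifts and turns lie within -1 to 1; 1 stands for 30 cm of shift or pi/2 rad of turn. Its arguments: {"type":"object","properties":{"rows":{"type":"array"}},"required":["rows"]}

```bash
mkdir -p pics; cat > h.py <<'E'
import numpy as np, cv2
from plant import monitor, vision, manip
def grab(n):
    f=vision.grab_frame(n); np.savez('%s.npz'%n,**f); return f
def load(n): return dict(np.load('%s.npz'%n))
def cloud(f):
    K=f['mtx']; k=float(f['k1']); z=f['z_map']; h,w=z.shape
    u,v=np.meshgrid(np.arange(w),np.arange(h))
    xd=(u-K[0,2])/K[0,0]; yd=(v-K[1,2])/K[1,1]; x,y=xd.copy(),yd.copy()
    for _ in range(8):
        s=1+k*(x*x+y*y); x,y=xd/s,yd/s
    P=np.stack([x*z,y*z,z],-1)
    P=(P-f['t'])@f['R']; P[z==0]=np.nan
    return P
E
python3 - <<'E'
from h import *
for n in ['scene','top']:
    f=grab(n); cv2.imwrite(f'pics/{n}0.png',cv2.cvtColor(f['color'],cv2.COLOR_RGB2BGR)); print(n,f['k1'],-f['R'].T@f['t'])
print(monitor.state())
E
```

```text
scene -0.06592936457424003 [ 1.06230419 -1.16436298  1.26956301]
top 0.027874478901487806 [ 0.28206817 -0.07494872  1.25814862]
{'time': 0.1, 'joint_pos': array([ 1.10000029e+00,  5.33331128e-02,  1.61414485e+00,  1.20064463e-05,
        1.47599570e+00, -1.19032724e-01]), 'joint_vel': array([-0.00020968, -0.00100314, -0.00283146, -0.00118957,  0.00127659,
       -0.00213849]), 'joint_efforts': array([ 7.12522287e-04, -3.94908249e+01, -3.71362817e+01, -6.18524496e-05,
        3.97901560e-03, -1.31276033e-05]), 'tool_pos': array([0.21507854, 0.58616793, 0.19696688]), 'tool_rot': array([-2.79083124e-04,  1.74976746e-01,  9.84572117e-01, -8.98164212e-04]), 'contact_force': array([ 0.89330923, -0.55732777, -0.26994384]), 'ft_torque': array([ 0.02271772, -0.01762478,  0.02390079]), 'grasp_force': 0.0, 'gripper_width': 1.000105160887256}
```

View pics/top0.png

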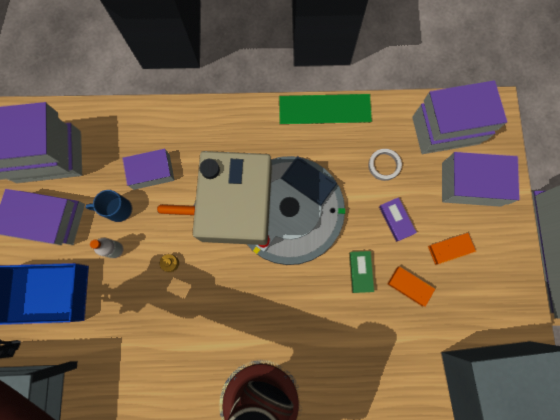

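View pics/scene0.png

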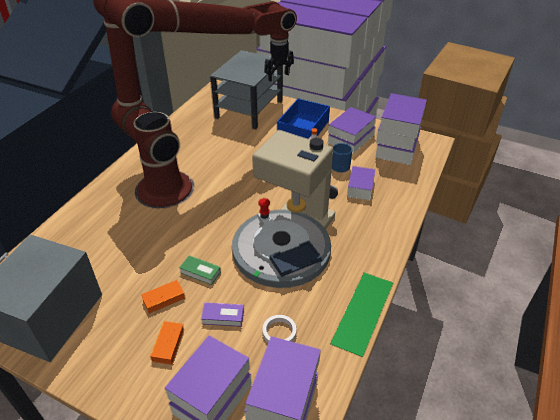

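The top view shows the purple notebook at about (398,220), the green one at (362,272), the turntable hub at (290,207), the tray at (308,180), the green mark at (341,210), the red knob at (265,243) and the lever bar at (178,210). The scene view agrees.

```bash
python3 - <<'E'
from h import *
def rect(P,m,name):
    p=P[m]; p=p[~np.isnan(p).any(1)]
    r=cv2.minAreaRect((p[:,:2]*1000).astype(np.float32)); print(name,len(p),'med',np.median(p,0).round(4),'rect',np.round(r[0],1),np.round(r[1],1),round(r[2],1),cv2.boxPoints(r).round(0).tolist())
for n in ['top','scene']:
    f=load(n);P=cloud(f);hsv=cv2.cvtColor(f['color'],cv2.COLOR_RGB2HSV);H,S,V=[hsv[...,i].astype(int) for i in range(3)]
    z=P[...,2];x=P[...,0];y=P[...,1]
    u,v=np.meshgrid(np.arange(560),np.arange(420))
    box=lambda a,b,c,d:(u>a)&(u<b)&(v>c)&(v<d)
    top=n=='top'
    b1=box(375,422,190,248) if top else box(195,250,295,335)
    rect(P,b1&(z>.022)&(z<.036),'purple')
    rect(P,(box(340,382,240,300) if top else box(175,225,252,290))&(z>.022)&(z<.036),'green')
    press=box(185,350,140,270) if top else box(225,340,190,295)
    rect(P,press&(S>150)&(H>45)&(H<80)&(V>60),'gmark')
    rect(P,press&(S>150)&(H>22)&(H<35)&(V>120)&(z<.06),'ymark')
    rect(P,(press if top else box(250,280,190,225))&(S>170)&((H<6)|(H>174))&(V>60),'knob')
    lev=box(150,197,195,222) if top else box(325,340,195,230)
    rect(P,lev&(S>170)&(H<20)&(z>.1),'lever')
    rect(P,press&(abs(z-.32)<.012) if top else box(245,340,120,185)&(abs(z-.32)<.012),'head')
    m=press&(abs(z-.034)<.005)
    p=P[m]
    # outer circle: fit from boundary
    hull=cv2.convexHull((p[:,:2]*1000).astype(np.float32))[:,0]
    from scipy.optimize import least_squares
    g=least_squares(lambda c:np.hypot(*(hull-c[:2]).T)-168,[*hull.mean(0)],loss='soft_l1'); print('base',g.x,np.sort(np.abs(g.fun)).round(1)[-5:],len(hull))
    for nm,q in [('tape',(385,164)),('bottle',(97,244)),('wt',(168,263)),('mug',(112,205)),('card',(148,168))]:
        if top: print(nm,P[q[1],q[0]].round(3))
E
```

```text
purple 831 med [ 0.5156 -0.4208  0.0283] rect [ 515.5 -421.5] [121.3  64.9] 21.2 [[447.0, -413.0], [471.0, -474.0], [584.0, -430.0], [560.0, -369.0]]
green 846 med [ 0.3597 -0.3009  0.0285] rect [ 360.3 -301.3] [119.9  61.1] 0.9 [[300.0, -272.0], [301.0, -333.0], [421.0, -331.0], [420.0, -270.0]]
gmark 26 med [ 0.5406 -0.2526  0.0366] rect [ 540.6 -251.4] [15.2 12.4] 83.1 [[534.0, -258.0], [546.0, -260.0], [548.0, -245.0], [535.0, -243.0]]
ymark 29 med [0.4289 0.007  0.0361] rect [429.    6.9] [14.3 15.7] 53.8 [[418.0, 6.0], [431.0, -4.0], [440.0, 8.0], [427.0, 17.0]]
knob 24 med [ 0.4353 -0.0251  0.1159] rect [438.3 -20.9] [25.4 23.8] 4.4 [[425.0, -10.0], [427.0, -34.0], [452.0, -32.0], [450.0, -8.0]]
lever 338 med [0.5114 0.1925 0.2395] rect [512.  185.3] [111.6  27. ] 81.7 [[491.0, 132.0], [517.0, 128.0], [533.0, 239.0], [507.0, 242.0]]
head 5973 med [0.518  0.0386 0.3201] rect [528.1  44.1] [170.2 210. ] 85.9 [[417.0, -33.0], [627.0, -48.0], [639.0, 122.0], [429.0, 136.0]]
base [554.29342706 -91.90755506] [2.2 2.6 2.8 3.1 4.7] 44
tape [ 0.697 -0.403 -0.001]
bottle [0.444 0.428 0.
[... 373 characters left out ...]
]
gmark 22 med [ 0.5422 -0.2541  0.036 ] rect [ 540.6 -253.2] [16.6 16.1] 75.6 [[531.0, -259.0], [546.0, -263.0], [550.0, -247.0], [535.0, -243.0]]
ymark 0 med [nan nan nan] rect [0. 0.] [0. 0.] 0.0 [[0.0, 0.0], [0.0, 0.0], [0.0, 0.0], [0.0, 0.0]]
knob 142 med [ 0.453  -0.0265  0.1117] rect [450.8 -20.7] [34.4 35.9] 26.8 [[427.0, -12.0], [444.0, -45.0], [474.0, -29.0], [458.0, 3.0]]
lever 0 med [nan nan nan] rect [0. 0.] [0. 0.] 0.0 [[0.0, 0.0], [0.0, 0.0], [0.0, 0.0], [0.0, 0.0]]
head 2098 med [0.5309 0.0226 0.32  ] rect [526.6  39.9] [178.6 213.7] 86.7 [[415.0, -43.0], [628.0, -55.0], [638.0, 123.0], [425.0, 135.0]]
base [553.41890488 -96.23875038] [ 3.8 71.6 71.6 78.9 82.8] 34
  return _methods._mean(a, axis=axis, dtype=dtype,
  ret = um.true_divide(
```

```bash
python3 - <<'E' 2>/dev/null
from h import *
C=np.array([553.4,-93.]);
for n in ['top','scene']:
    f=load(n);P=cloud(f)*1000;hsv=cv2.cvtColor(f['color'],cv2.COLOR_RGB2HSV);H,S,V=[hsv[...,i].astype(int) for i in range(3)]
    d=np.hypot(P[...,0]-C[0],P[...,1]-C[1])
    m=(d<180)&(P[...,2]>50)&(P[...,2]<72)
    t=m&(S>60)&(H>95)&(H<125)&(V<110)
    print(n,f['color'][180 if n=='top' else 258,308 if n=='top' else 297])
    for nm,mm in [('all',t),('rim',t&(P[...,2]>63)),('floor',t&(P[...,2]<60))]:
        p=P[mm]
        if len(p)<10: print(nm,len(p));continue
        # keep largest component
        k,l,st,_=cv2.connectedComponentsWithStats(mm.astype(np.uint8),connectivity=8); i=1+st[1:,4].argmax(); p=P[l==i]
        r=cv2.minAreaRect(p[:,:2].astype(np.float32)); dd=np.array(r[0])-C
        print(nm,len(p),np.median(p,0).round(1),np.round(r,1) if 0 else (np.round(r[0],1),np.round(r[1],1),round(r[2],1)),'dist',np.hypot(*dd).round(1),'ang',np.degrees(np.arctan2(dd[1],dd[0])).round(1))
    c=cv2.resize(f['color'][(140,190)[n=='scene']:(275,300)[n=='scene'],(225,225)[n=='scene']:(360,345)[n=='scene']],None,fx=4,fy=4,interpolation=2)
    np.save(n+'c.npy',c)
    k=(d<180)&((H<8)|(H>172))&(S>150)&(P[...,2]>60)&(P[...,2]<130)
    p=P[k]; print('knob top',np.median(p[p[:,2]>118],0).round(1),(p[:,2]>118).sum(), p.min(0).round(0),p.max(0).round(0))
a,b=np.load('topc.npy'),np.load('scenec.npy'); h=min(a.shape[0],b.shape[0],)
o=np.hstack([cv2.resize(a,(400,400)),cv2.resize(b,(400,int(400*b.shape[0]/b.shape[1])))[:400] if b.shape[0]>=b.shape[1] else cv2.resize(b,(400,400))])
cv2.imwrite('pics/crop1.png',cv2.cvtColor(o,cv2.COLOR_RGB2BGR))
E
```

```text
top [22 29 35]
all 1291 [ 632.3 -154.5   56.8] (array([ 632.7, -155. ]), array([144.1,  86.2]), 53.8) dist 100.6 ang -38.0
rim 99 [ 593.  -206.8   66.5] (array([ 600.9, -196.5]), array([35.9, 82.2]), 52.9) dist 113.9 ang -65.3
floor 1019 [ 634.3 -153.4   56.2] (array([ 634.5, -152.8]), array([132.1,  86.1]), 53.4) dist 100.8 ang -36.4
knob top [440.2 -31.8 120.2] 7 [430. -32.  72.] [454.  -7. 121.]
scene [26 33 40]
all 940 [ 633.6 -159.4   57.1] (array([ 633.2, -157.8]), array([148.1,  89.7]), 53.5) dist 102.8 ang -39.0
rim 57 [ 598.5 -215.    65.8] (array([ 596.7, -206.5]), array([26.4, 81.4]), 58.7) dist 121.5 ang -69.1
floor 669 [ 634.6 -157.6   56. ] (array([ 635.1, -154.5]), array([131.8,  85.9]), 52.8) dist 102.3 ang -37.0
knob top [448.7 -20.1 121.6] 47 [431. -40.  62.] [467.  -3. 125.]
```

View pics/crop1.png

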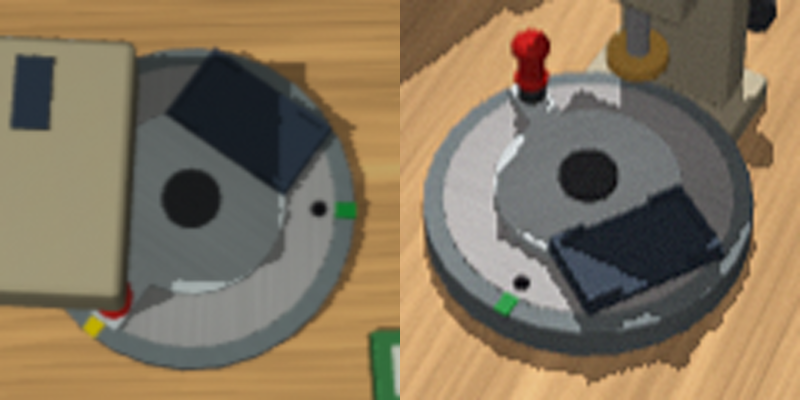

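The crop shows the tray with its inside clear, the knob under the head edge and the free index hole beside the green mark. I now have the press pose: axis at (553, -93) mm, yaw about -4.2°. Next I move over to the notebook.

>>> {"op": "arm_command", "data": {"rows": [[85,[0,0,0.4],[0,0,-0.1]],[85,[0.2,-0.3,0.84],[0,0,-0.767]],[85,[0.43,-0.95,0.84],[0,0,-0.767]],[85,[0.43,-0.95,0.84],[0,0,-0.767]],[85,[0.43,-0.95,0.84],[0,0,-0.767]],[85,[0.43,-0.95,0.84],[0,0,-0.767]],[85,[0.43,-0.95,0.84],[0,0,-0.767]],[85,[0.43,-0.95,0.84],[0,0,-0.767]],[85,[0.43,-0.95,0.84],[0,0,-0.767]],[85,[0.43,-0.95,0.84],[0,0,-0.767]],[85,[0.43,-0.95,0.84],[0,0,-0.767]],[85,[0.43,-0.95,0.84],[0,0,-0.767]]]}}

```text
time: 1.1
tool_pos: [0.3454, 0.3004, 0.4522]
tool_rot: [0.0, 0.703, 0.711, 0.002]
contact_force: [0.5, 0.3, -0.3]
gripper_width: 0.997
grasp_force: 0.0
```

>>> {"op": "arm_command", "data": {"rows": [[85,[0.43,-1,0],[0,0,-0.762]],[85,[0.43,-1,0],[0,0,-0.762]],[85,[0.43,-1,0],[0,0,-0.762]],[85,[0.43,-1,0],[0,0,-0.762]],[85,[0.43,-1,0],[0,0,-0.762]],[85,[0.43,-1,0],[0,0,-0.762]],[85,[0.43,-1,0],[0,0,-0.762]],[85,[0.43,-1,0],[0,0,-0.762]],[85,[0.43,-1,0],[0,0,-0.762]],[85,[0.43,-1,0],[0,0,-0.762]],[85,[0.43,-1,0],[0,0,-0.762]]]}}

```text
time: 2.02
tool_pos: [0.4736, 0.0022, 0.4477]
tool_rot: [-0.001, 0.981, 0.193, -0.002]
contact_force: [0.7, 1.1, -0.3]
gripper_width: 0.996
grasp_force: 0.0
```

>>> {"op": "arm_command", "data": {"rows": [[85,[0.05,-1,0],[0,0,0]],[85,[0.05,-1,0],[0,0,0]],[85,[0.05,-1,0],[0,0,0]],[85,[0.05,-1,0],[0,0,0]],[85,[0.05,-1,0],[0,0,0]],[85,[0.05,-1,0],[0,0,0]],[85,[0.05,-1,0],[0,0,0]],[85,[0.05,-1,0],[0,0,0]]]}}

```text
time: 2.68
tool_pos: [0.4885, -0.3019, 0.4465]
tool_rot: [-0.001, 0.981, 0.193, -0.002]
contact_force: [0.8, 0.1, -1.1]
gripper_width: 0.992
grasp_force: 0.0
```

>>> {"op": "arm_command", "data": {"rows": [[85,[0.083,-0.41,-0.95],[0,0,0]],[85,[0.083,-0.41,-0.95],[0,0,0]],[85,[0.083,-0.41,-0.95],[0,0,0]],[85,[0.083,-0.41,-0.95],[0,0,0]],[85,[0.083,-0.41,-0.95],[0,0,0]],[85,[0.083,-0.41,-0.95],[0,0,0]],[85,[0.083,-0.41,-0.95],[0,0,0]],[85,[0.083,-0.41,-0.95],[0,0,0]],[85,[0.083,-0.41,-0.95],[0,0,0]],[85,[0.083,-0.41,-0.95],[0,0,0]]]}}

```text
time: 3.52
tool_pos: [0.5133, -0.4191, 0.1629]
tool_rot: [-0.002, 0.981, 0.194, -0.001]
contact_force: [0.2, -0.2, 1.4]
gripper_width: 0.998
grasp_force: 0.0
```

```bash
python3 - <<'E'
from h import *
from scipy.spatial.transform import Rotation as R
f=grab('wrist');P=cloud(f)*1000;s=monitor.state();print(s['tool_pos'],s['joint_pos'])
q=s['tool_rot'];M=R.from_quat(q,scalar_first=True).as_matrix();print(M.round(3), np.degrees(np.arctan2(M[1,1],M[0,1])))
z=P[...,2];p=P[(z>22)&(z<34)&(abs(P[...,0]-515)<90)&(abs(P[...,1]+422)<90)]
r=cv2.minAreaRect(p[:,:2].astype(np.float32));print(len(p),r,np.median(p,0))
cv2.imwrite('pics/w1.png',cv2.cvtColor(f['color'],cv2.COLOR_RGB2BGR))
E
```

```text
[ 0.51425704 -0.42004818  0.16568786] [-7.97127622e-01  1.63407217e-01  1.54816975e+00  5.17003553e-04
  1.42994621e+00  3.82928134e-01]
[[ 0.925  0.381  0.   ]
 [ 0.381 -0.925  0.   ]
 [ 0.001 -0.    -1.   ]] -67.61637006227845
8777 ((488.91131591796875, -436.496337890625), (184.69313049316406, 74.5307388305664), 29.670787811279297) [ 518.34339573 -420.6593007    27.74873377]
```

View pics/w1.png

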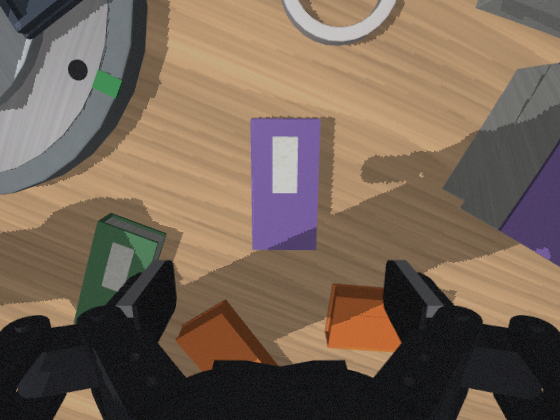

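The wrist view shows the purple notebook whole at columns 250–320, rows 117–250, nearly square to the tool, with the green mark at (107,83). I'll measure both precisely.

```bash
python3 - <<'E'
from h import *
f=load('wrist');P=cloud(f)*1000
z=P[...,2];m=np.zeros(z.shape,bool);m[110:258,244:328]=1
p=P[m&(z>20)&(z<36)]
r=cv2.minAreaRect(p[:,:2].astype(np.float32));print(len(p),r,np.median(p,0))
hsv=cv2.cvtColor(f['color'],cv2.COLOR_RGB2HSV);H,S,V=[hsv[...,i].astype(int) for i in range(3)]
m[:]=0;m[60:110,80:135]=1
p=P[m&(S>150)&(H>45)&(H<85)];print('gmark',p.mean(0))
m[:]=0;m[55:85,62:95]=1
p=P[m&(V<50)];print('hole',np.nanmean(p,0))
# base outer rim points: radius fit on z~34 grey
p=P[(abs(z-34)<4)&(P[...,0]<640)&(P[...,1]>-300)&(S<90)]
g=cv2.convexHull(p[:,:2].astype(np.float32));print(len(p))
E
```

```text
8766 ((514.2730102539062, -421.82208251953125), (119.69263458251953, 60.405555725097656), 22.062421798706055) [ 518.45359083 -420.61128615   27.74884944]
gmark [nan nan nan]
hole [ 543.28242    -223.16383506   35.62428069]
15841<stdin>:8: RuntimeWarning: Mean of empty slice.
  ret = um.true_divide(
```

>>> {"op": "arm_command", "data": {"rows": [[85,[0,-0.006,-0.2],[0,0,0]],[85,[0,-0.006,-0.4],[0,0,0]],[85,[0,-0.006,-0.45],[0,0,0]],[85,[0,-0.006,-0.5],[0,0,0]],[85,[0,-0.006,-0.535],[0,0,0]],[85,[0,-0.006,-0.535],[0,0,0]],[55,[0,-0.006,-0.535],[0,0,0]],[55,[0,-0.006,-0.535],[0,0,0]],[55,[0,-0.006,-0.535],[0,0,0]],[55,[0,-0.006,-0.535],[0,0,0]],[55,[0,-0.006,-0.535],[0,0,0]],[55,[0,-0.006,-0.535],[0,0,0]]]}}

```text
time: 4.57
tool_pos: [0.5137, -0.4235, 0.0056]
tool_rot: [0.001, 0.981, 0.193, 0.0]
contact_force: [0.1, 0.1, 0.6]
gripper_width: 0.644
grasp_force: 0.0
```

```bash
python3 - <<'E'
from h import *
f=grab('wrist');print(monitor.state())
cv2.imwrite('pics/w2.png',cv2.cvtColor(f['color'],cv2.COLOR_RGB2BGR))
E
```

```text
{'time': 4.6167, 'joint_pos': array([-8.01247135e-01,  3.24002935e-01,  1.64425111e+00,  3.77721250e-05,
        1.17251326e+00,  3.81581754e-01]), 'joint_vel': array([ 0.00057157,  0.00565594,  0.00657075, -0.00093325, -0.00026684,
       -0.00068902]), 'joint_efforts': array([ 1.84626417e-02, -4.68197358e+01, -3.27461994e+01,  8.99880743e-04,
       -7.14244234e-03, -1.26749260e-04]), 'tool_pos': array([ 0.51345579, -0.42334108,  0.00519659]), 'tool_rot': array([3.36708281e-04, 9.81245411e-01, 1.92762218e-01, 2.39227490e-04]), 'contact_force': array([-0.82478239, -0.44871892, -0.14269281]), 'ft_torque': array([ 0.01844305,  0.02328034, -0.02492658]), 'grasp_force': 0.0, 'gripper_width': 0.6452534236904091}
```

View pics/w2.png

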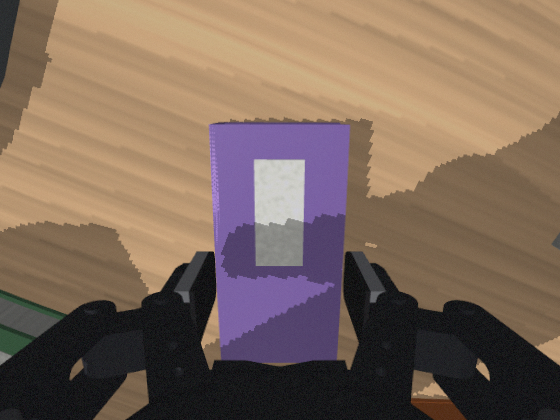

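The pads stand just outside the covers (columns 215 and 345), centred, and the label is ahead. The opening reading is not linear, so I close further.

>>> {"op": "arm_command", "data": {"rows": [[35,[0,0,0],[0,0,0]],[35,[0,0,0],[0,0,0]],[35,[0,0,0],[0,0,0]],[35,[0,0,0],[0,0,0]],[35,[0,0,0],[0,0,0]]]}}

```text
time: 5.03
tool_pos: [0.5132, -0.4231, 0.0045]
tool_rot: [-0.0, 0.981, 0.193, -0.0]
contact_force: [-0.9, -0.6, 0.3]
gripper_width: 0.41
grasp_force: 0.0
```

```bash
python3 - <<'E'
from h import *
f=grab('wrist');g=grab('scene')
o=np.hstack([cv2.resize(f['color'],(400,300)),cv2.resize(g['color'][220:370,120:320],(400,300))])
cv2.imwrite('pics/w3.png',cv2.cvtColor(o,cv2.COLOR_RGB2BGR))
s=monitor.state();print(s['gripper_width'],s['grasp_force'],s['contact_force'])
E
```

```text
0.4109232962407454 0.0 [ 0.2180014   0.61580008 -0.34373869]
```

View pics/w3.png

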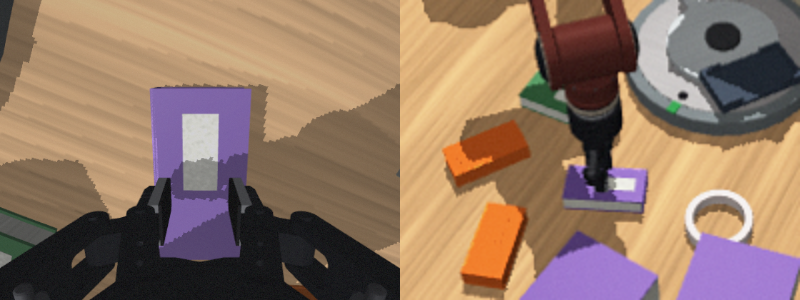

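The pads have closed to 35 mm over the cover, at (155,210) and (238,210), so the tips are above the notebook though the state gives z = 5 mm. I'll measure the tips by depth.

```bash
python3 - <<'E'
from h import *
f=load('wrist');P=cloud(f)*1000
print(-f['R'].T@f['t'])
for (u0,u1,v0,v1) in [(210,245,240,345),(315,350,240,345)]:
    p=P[v0:v1,u0:u1].reshape(-1,3); V=f['color'][v0:v1,u0:u1].max(-1).ravel()
    k=(p[:,2]>30); q=p[k]; print(len(q),np.percentile(q[:,2],[0,2,10,50]).round(1), q[np.argsort(q[:,2])[:200]].mean(0).round(1))
    for v in range(v0,v1,12): print(v,[tuple(P[v,u].round(0).astype(int)) if P[v,u,2]==P[v,u,2] else None for u in range(u0,u1,7)])
m=P[115:240,205:355]; print('book z',np.nanpercentile(m[...,2],[5,50,95]))
g=load('scene');Q=cloud(g)*1000
m=(abs(Q[...,0]-513)<60)&(abs(Q[...,1]+423)<60)&(Q[...,2]>32)
q=Q[m];print('scene gripper',np.percentile(q[:,2],[0,1,5,20]).round(1)); print(q[np.argsort(q[:,2])[:8]].round(1))
E
```

```text
[ 0.57479697 -0.39662147  0.17996677]
2453 [38.4 42.2 48.3 71.3] [ 509.6 -402.2   43.8]
240 [(np.int64(497), np.int64(-387), np.int64(-1)), (np.int64(511), np.int64(-392), np.int64(27)), (np.int64(512), np.int64(-395), np.int64(28)), (np.int64(514), np.int64(-398), np.int64(29)), (np.int64(514), np.int64(-401), np.int64(27))]
252 [(np.int64(491), np.int64(-390), np.int64(-1)), (np.int64(505), np.int64(-394), np.int64(28)), (np.int64(514), np.int64(-397), np.int64(46)), (np.int64(516), np.int64(-399), np.int64(47)), (np.int64(515), np.int64(-402), np.int64(41))]
264 [(np.int64(509), np.int64(-393), np.int64(49)), (np.int64(515), np.int64(-396), np.int64(59)), (np.int64(515), np.int64(-398), np.int64(58)), (np.int64(516), np.int64(-401), np.int64(58)), (np.int64(510), np.int64(-404), np.int64(42))]
276 [(np.int64(515), np.int64(-395), np.int64(69)), (np.int64(515), np.int64(-398), np.int64(68)), (np.int64(515), np.int64(-400), np.int64(67)), (np.int64(515), np.int64(-402), np.int64(64)), (np.int64(505), np.int64(-406), np.int64(44))]
288 [(np.int64(516), np.int64(-397), np.int64(79)), 
[... 2900 characters left out ...]
64(489), np.int64(-454), np.int64(29)), (np.int64(515), np.int64(-440), np.int64(73)), (np.int64(518), np.int64(-440), np.int64(77)), (np.int64(535), np.int64(-430), np.int64(106))]
336 [(np.int64(481), np.int64(-454), np.int64(29)), (np.int64(482), np.int64(-457), np.int64(28)), (np.int64(511), np.int64(-442), np.int64(73)), (np.int64(514), np.int64(-442), np.int64(78)), (np.int64(535), np.int64(-428), np.int64(112))]
book z [-0.5154168  27.64918646 28.81345015]
scene gripper [ 32.1  35.7 109.8 200.5]
[[ 468.  -432.7   32.1]
 [ 466.8 -425.1   32.1]
 [ 465.4 -434.1   32.1]
 [ 556.1 -441.6   32.2]
 [ 569.3 -435.1   32.2]
 [ 562.4 -398.7   32.4]
 [ 456.1 -430.6   32.4]
 [ 505.1 -459.1   32.5]]
```

The depth map puts the tips at about z = 42 mm at this opening, roughly 30 mm behind the reported TCP, while x and y are right. I'll go by the measured tips: open, go 34 mm lower, check the force, then close.

>>> {"op": "arm_command", "data": {"rows": [[85,[0,0,0],[0,0,0]],[85,[0,0,0],[0,0,0]],[85,[0,0,0],[0,0,0]],[85,[0.003,0.004,0],[0,0,0]],[85,[0.003,0.004,-0.05],[0,0,0]],[85,[0.003,0.004,-0.08],[0,0,0]],[85,[0.003,0.004,-0.1],[0,0,0]],[85,[0.003,0.004,-0.113],[0,0,0]],[85,[0.003,0.004,-0.113],[0,0,0]]]}}

```text
time: 5.88
tool_pos: [0.513, -0.4208, -0.0316]
tool_rot: [-0.001, 0.981, 0.193, -0.001]
contact_force: [0.8, 0.6, -0.8]
gripper_width: 0.996
grasp_force: 0.0
```

```bash
cat >> h.py <<'E'
from scipy.spatial.transform import Rotation as Rot
def tips(save=True):
    """finger points in tool frame (mm), from wrist camera; black pixels near the fingers"""
    f=grab('wrist');s=monitor.state();M=Rot.from_quat(s['tool_rot'],scalar_first=True).as_matrix()
    P=cloud(f);T=(P-s['tool_pos'])@M*1000
    dark=f['color'].max(-1)<110
    out=[]
    for sg in(-1,1):
        m=dark&(abs(T[...,0])<20)&(T[...,1]*sg>0)&(T[...,1]*sg<62)&(T[...,2]>-120)&(P[...,2]>0.004)
        m[:230]=0; q=T[m]; q=q[q[:,2]<np.nanpercentile(q[:,2],99.5)]; lo=q[q[:,2]>q[:,2].max()-8]
        out.append(np.r_[q[:,2].max(),lo.mean(0)].round(1))
    print('tips tool frame [zmax, mean xyz]',out,'TCP',s['tool_pos'].round(4),'F',s['contact_force'].round(1))
    return f,s
E
python3 - <<'E'
from h import *
tips()
E
```

```text
tips tool frame [zmax, mean xyz] [array([-48.2,   3.3, -45.8, -52.5]), array([-48.3,   3.3,  42.3, -52.7])] TCP [ 0.5136 -0.4213 -0.0306] F [-0.3  0.4  0.2]
```

>>> {"op": "arm_command", "data": {"rows": [[85,[0,0,-0.013],[0,0,0]],[40,[0,0,-0.013],[0,0,0]],[40,[0,0,-0.013],[0,0,0]],[40,[0,0,-0.013],[0,0,0]],[40,[0,0,-0.013],[0,0,0]],[40,[0,0,-0.013],[0,0,0]],[40,[0,0,-0.013],[0,0,0]],[40,[0,0,-0.013],[0,0,0]]]}}

```text
time: 6.6
tool_pos: [0.5146, -0.4223, -0.0325]
tool_rot: [0.0, 0.981, 0.193, 0.0]
contact_force: [-0.3, -0.4, 2.6]
gripper_width: 0.69
grasp_force: 67.6
```

>>> {"op": "arm_command", "data": {"rows": [[40,[0,0,0.05],[0,0,0]],[40,[0,0,0.15],[0,0,0]],[40,[0,0,0.28],[0,0,0]],[40,[0,0,0.4],[0,0,0]],[40,[0,0,0.47],[0,0,0]],[40,[0,0,0.5],[0,0,0]],[40,[0,0,0.5],[0,0,0]]]}}

```text
time: 7.18
tool_pos: [0.5153, -0.4231, 0.1204]
tool_rot: [0.002, 0.981, 0.193, 0.001]
contact_force: [-0.4, -0.3, -1.0]
gripper_width: 0.687
grasp_force: 67.4
```

>>> {"op": "arm_command", "data": {"rows": [[40,[0.03,0.07,0],[0,0,0.05]],[40,[0.08,0.18,0],[0,0,0.12]],[40,[0.13,0.3,0],[0,0,0.2]],[40,[0.18,0.41,0],[0,0,0.27]],[40,[0.23,0.52,0],[0,0,0.33]],[40,[0.28,0.63,0],[0,0,0.35]],[40,[0.32,0.73,0],[0,0,0.35]],[40,[0.36,0.82,0],[0,0,0.35]],[40,[0.39,0.87,0],[0,0,0.35]],[40,[0.397,0.893,0],[0,0,0.35]],[40,[0.397,0.893,0],[0,0,0.35]],[40,[0.397,0.893,0],[0,0,0.35]]]}}

```text
time: 8.18
tool_pos: [0.6319, -0.1541, 0.1148]
tool_rot: [-0.001, 0.892, 0.452, -0.001]
contact_force: [0.3, -0.4, -2.0]
gripper_width: 0.689
grasp_force: 67.3
```

```bash
python3 - <<'E'
from h import *
f=grab('wrist');g=grab('top');w=grab('scene');s=monitor.state();print(s['tool_pos'],s['contact_force'],s['gripper_width'],s['joint_pos'].round(3))
M=Rot.from_quat(s['tool_rot'],scalar_first=True).as_matrix();print(np.degrees(np.arctan2(M[1,1],M[0,1])))
o=np.hstack([cv2.resize(f['color'],(400,300)),cv2.resize(w['color'][100:310,180:460],(400,300))])
cv2.imwrite('pics/w4.png',cv2.cvtColor(o,cv2.COLOR_RGB2BGR))
E
```

```text
[ 0.63247092 -0.15528765  0.11621789] [ 0.17118468 -0.67711282 -1.01687318] 0.6891016279710025 [-0.355  0.174  1.621 -0.     1.347  0.28 ]
-36.36492474083667
```

View pics/w4.png

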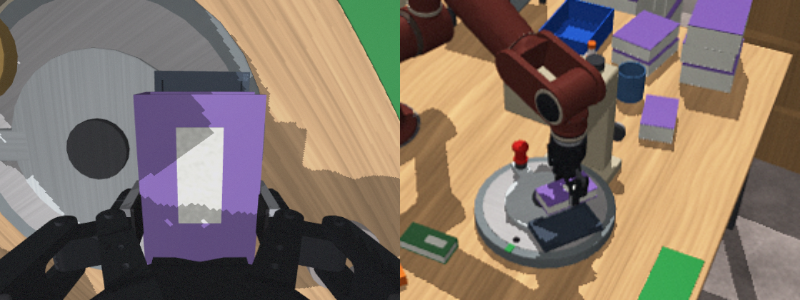

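The left half shows the notebook held square, with the far end of the tray just ahead of it at (155–250, 72–95) and the hub at (97,148). The right half shows the notebook over the tray. I'll check alignment from the tray end and the hub.

```bash
python3 - <<'E'
from h import *
f=load('wrist');s=monitor.state();M=Rot.from_quat(s['tool_rot'],scalar_first=True).as_matrix();P=cloud(f);T=(P-s['tool_pos'])@M*1000;W=P*1000
hsv=cv2.cvtColor(f['color'],cv2.COLOR_RGB2HSV);H,S,V=[hsv[...,i].astype(int) for i in range(3)]
u,v=np.meshgrid(np.arange(560),np.arange(420))
m=(u>205)&(u<360)&(v>92)&(v<136)&(W[...,2]>50)&(W[...,2]<72)&(V<90)
for nm,k in [('rim',m&(W[...,2]>62.5)),('floor',m&(W[...,2]<59))]:
    q=T[k];print(nm,len(q),'T x',np.percentile(q[:,0],[1,50,99]).round(1),'y',np.percentile(q[:,1],[1,5,95,99]).round(1))
    r=cv2.minAreaRect(q[:,:2].astype(np.float32));print(r)
for vv in (102,106,110,114,118,122,126,130): print(vv,[(x,*T[vv,x].round(0)[:2].astype(int),int(W[vv,x,2])) for x in (212,216,220,224,280,340,344,348,352) if W[vv,x,2]==W[vv,x,2]])
k=(u>85)&(u<190)&(v>160)&(v<255)&(V<65); q=W[k]; c,r=cv2.minEnclosingCircle(q[:,:2].astype(np.float32));print('hub',c,r,np.nanmedian(q,0))
q=T[(u>180)&(u<375)&(v>128)&(v<370)&(abs(T[...,2]-np.nanmedian(T[220:240,260:300,2]))<3)&((S>80)|(V>130))]
print('book',cv2.minAreaRect(q[:,:2].astype(np.float32)),np.median(q[:,2]), 'x,y range',np.percentile(q,[.5,99.5],axis=0).round(1))
E
```

```text
rim 1407 T x [58.3 69.6 73.2] y [-40.8 -39.5  29.6  35.8]
((65.49702453613281, -1.9657135009765625), (15.27482795715332, 78.58121490478516), 0.2041829526424408)
floor 1966 T x [57.6 63.3 75.3] y [-38.6 -33.5  30.5  33.9]
((66.3550796508789, -4.069610595703125), (17.7615966796875, 77.313720703125), 0.17860977351665497)
102 [(212, np.int64(74), np.int64(-47), 48), (216, np.int64(73), np.int64(-41), 65), (220, np.int64(73), np.int64(-39), 65), (224, np.int64(73), np.int64(-36), 65), (280, np.int64(73), np.int64(-2), 54), (340, np.int64(73), np.int64(36), 56), (344, np.int64(74), np.int64(39), 55), (348, np.int64(74), np.int64(42), 56), (352, np.int64(74), np.int64(49), 32)]
106 [(212, np.int64(71), np.int64(-47), 49), (216, np.int64(71), np.int64(-41), 65), (220, np.int64(71), np.int64(-39), 65), (224, np.int64(71), np.int64(-36), 66), (280, np.int64(71), np.int64(-2), 65), (340, np.int64(71), np.int64(35), 65), (344, np.int64(71), np.int64(37), 65), (348, np.int64(71), np.int64(40), 65), (352, np.int64(71), np.int64(49), 33)]
110 [(212, np.int64(68), np.int64(-47), 50), (216, np.int64(
[... 1691 characters left out ...]
42), 55), (352, np.int64(57), np.int64(50), 32)]
130 [(212, np.int64(61), np.int64(-28), 150), (216, np.int64(61), np.int64(-26), 151), (220, np.int64(61), np.int64(-25), 150), (224, np.int64(61), np.int64(-23), 150), (280, np.int64(61), np.int64(-2), 151), (340, np.int64(61), np.int64(22), 149), (344, np.int64(61), np.int64(23), 150), (348, np.int64(61), np.int64(25), 149), (352, np.int64(61), np.int64(26), 149)]
hub (553.2655029296875, -92.94805145263672) 29.800443649291992 [555.61463465 -92.70689551  61.66094975]
book ((15.866703033447266, -1.7230854034423828), (60.95840072631836, 91.8303451538086), 89.96397399902344) -58.94937573202286 x,y range [[-26.1 -31.6 -60.5]
 [ 61.3  27.6 -57.3]]
```

Hub at (553.3, -92.9) mm confirms the press pose. The notebook is within 1.5 mm of the tray's centre line and 0.2° in yaw, so I apply a small correction and lower it.

>>> {"op": "arm_command", "data": {"rows": [[40,[0.003,-0.003,-0.06],[0,0,0]],[40,[0.003,-0.003,-0.13],[0,0,0]],[40,[0.003,-0.003,-0.19],[0,0,0]],[40,[0.003,-0.003,-0.24],[0,0,0]],[40,[0.003,-0.003,-0.27],[0,0,0]],[40,[0.003,-0.003,-0.29],[0,0,0]],[40,[0.003,-0.003,-0.298],[0,0,0]],[40,[0.003,-0.003,-0.302],[0,0,0]],[40,[0.003,-0.003,-0.302],[0,0,0]]]}}

```text
time: 9.08
tool_pos: [0.6348, -0.1552, 0.027]
tool_rot: [0.001, 0.892, 0.452, 0.0]
contact_force: [-0.1, 0.8, -1.7]
gripper_width: 0.688
grasp_force: 67.3
```

>>> {"op": "arm_command", "data": {"rows": [[40,[0,0,-0.004],[0,0,0]],[40,[0,0,-0.008],[0,0,0]],[40,[0,0,-0.01],[0,0,0]],[40,[0,0,-0.01],[0,0,0]],[40,[0,0,-0.01],[0,0,0]]]}}

```text
time: 9.5
tool_pos: [0.6343, -0.1549, 0.0234]
tool_rot: [0.0, 0.892, 0.452, 0.0]
contact_force: [-1.0, -0.4, -1.0]
gripper_width: 0.687
grasp_force: 67.5
```

>>> {"op": "arm_command", "data": {"rows": [[40,[0,0,-0.003],[0,0,0]],[40,[0,0,-0.005],[0,0,0]],[40,[0,0,-0.005],[0,0,0]]]}}

```text
time: 9.75
tool_pos: [0.6346, -0.1549, 0.0234]
tool_rot: [0.0, 0.892, 0.452, 0.0]
contact_force: [-2.7, 0.9, 5.7]
gripper_width: 0.687
grasp_force: 68.1
```

Touchdown felt (5.7 N). Release and lift clear.

>>> {"op": "arm_command", "data": {"rows": [[66,[0,0,0],[0,0,0]],[74,[0,0,0],[0,0,0]],[85,[0,0,0],[0,0,0]],[85,[0,0,0],[0,0,0]],[85,[0,0,0.03],[0,0,0]],[85,[0,0,0.1],[0,0,0]],[85,[0,0,0.2],[0,0,0]],[85,[0,0,0.32],[0,0,0]],[85,[0,0,0.43],[0,0,0]],[85,[0,0,0.45],[0,0,0]]]}}

```text
time: 10.58
tool_pos: [0.638, -0.1563, 0.1658]
tool_rot: [0.005, 0.892, 0.452, 0.004]
contact_force: [0.8, -0.4, 1.0]
gripper_width: 0.996
grasp_force: 0.0
```

```bash
python3 - <<'E'
from h import *
f=grab('wrist');s=monitor.state();W=cloud(f)*1000
print(s['tool_pos'],s['joint_pos'].round(4),s['gripper_width'])
hsv=cv2.cvtColor(f['color'],cv2.COLOR_RGB2HSV);H,S,V=[hsv[...,i].astype(int) for i in range(3)]
k=(abs(W[...,2]-84)<5)&(np.hypot(W[...,0]-633,W[...,1]+155)<90)&(((S>80)&(H>118)&(H<145))|(V>120))
kk,l,st,_=cv2.connectedComponentsWithStats(k.astype(np.uint8)); i=1+st[1:,4].argmax(); q=W[l==i]
r=cv2.minAreaRect(q[:,:2].astype(np.float32));print('book',r,np.median(q[:,2]),len(q))
t=(abs(W[...,2]-65)<4)&(np.hypot(W[...,0]-633,W[...,1]+155)<110)&(V<90)
q=W[t]; r=cv2.minAreaRect(q[:,:2].astype(np.float32));print('tray rim',r,len(q))
E
```

```text
[ 0.63763739 -0.15615401  0.16448822] [-0.3534  0.139   1.5773 -0.      1.4138  0.2795] 0.9943021125546069
book ((634.07763671875, -154.2242889404297), (119.73063659667969, 60.32935333251953), 53.683692932128906) 83.74253444471533 12240
tray rim ((605.551025390625, -133.34254455566406), (143.5392608642578, 149.5685272216797), 52.80060958862305) 4192
```

The notebook lies at (634.1, -154.2) mm, top at 84 mm, 53.7° in yaw: flat and centred in the tray. Next I approach the knob with a 48° lean, checking the tips by camera before closing in.

>>> {"op": "arm_command", "data": {"rows": [[85,[0,0,0.12],[0,0,0.07]],[85,[-0.1,-0.03,0.25],[0,0,0.15]],[85,[-0.2,-0.06,0.28],[0,0,0.23]],[85,[-0.3,-0.1,0.28],[0,0,0.3]],[85,[-0.4,-0.13,0.28],[0,0,0.357]],[85,[-0.459,-0.146,0.28],[0,0,0.357]],[85,[-0.459,-0.146,0.28],[0,0,0.357]]]}}

```text
time: 11.22
tool_pos: [0.4936, -0.1993, 0.2398]
tool_rot: [-0.001, 0.733, 0.68, -0.001]
contact_force: [0.1, -0.4, -0.2]
gripper_width: 0.997
grasp_force: 0.0
```

>>> {"op": "arm_command", "data": {"rows": [[85,[-0.187,0.383,-0.233],[0.533,-0.039,0]],[85,[-0.187,0.383,-0.233],[0.533,-0.039,0]],[85,[-0.187,0.383,-0.233],[0.533,-0.039,0]],[85,[-0.187,0.383,-0.233],[0.533,-0.039,0]],[85,[-0.187,0.383,-0.233],[0.533,-0.039,0]],[85,[-0.187,0.383,-0.233],[0.533,-0.039,0]],[85,[-0.187,0.383,-0.233],[0.533,-0.039,0]],[85,[-0.187,0.383,-0.233],[0.533,-0.039,0]],[85,[-0.187,0.383,-0.233],[0.533,-0.039,0]],[85,[-0.187,0.383,-0.233],[0.533,-0.039,0]]]}}

```text
time: 12.05
tool_pos: [0.4407, -0.0836, 0.1708]
tool_rot: [-0.277, 0.669, 0.622, 0.298]
contact_force: [0.3, -0.6, -0.1]
gripper_width: 0.992
grasp_force: 0.0
```

```bash
python3 - <<'E'
from h import *
f,s=tips();M=Rot.from_quat(s['tool_rot'],scalar_first=True).as_matrix();print(M.round(3),s['joint_pos'].round(3))
W=cloud(f)*1000;hsv=cv2.cvtColor(f['color'],cv2.COLOR_RGB2HSV);H,S,V=[hsv[...,i].astype(int) for i in range(3)]
k=((H<7)|(H>173))&(S>150)&(V>50)&(np.hypot(W[...,0]-449,W[...,1]+15)<50); q=W[k]
print('knob',len(q),np.percentile(q,[1,50,99],axis=0).round(1))
for lo,hi in [(70,77),(80,102),(107,118)]:
    b=q[(q[:,2]>lo)&(q[:,2]<hi)]; print(lo,len(b),np.percentile(b,[2,98],axis=0).round(1)[:,:2].tolist() if len(b) else '')
# silhouette-based axis: column-wise x mid
w=f
K,R_,t=f['mtx'],f['R'],f['t']
def proj(X):
    c=R_@np.array(X)+t; x,y=c[0]/c[2],c[1]/c[2]; g=1+float(f['k1'])*(x*x+y*y); return K[0,0]*x*g+K[0,2],K[1,1]*y*g+K[1,2]
print('pred top centre px',proj([.4492,-.0153,.121]),'waist',proj([.4492,-.0153,.091]))
v,u=np.where(k);print('px bbox',u.min(),u.max(),v.min(),v.max())
cv2.imwrite('pics/w5.png',cv2.cvtColor(f['color'],cv2.COLOR_RGB2BGR))
E
```

```text
tips tool frame [zmax, mean xyz] [array([-47.4,   1.6, -43.7, -51.7]), array([-47.5,   1.4,  43. , -51.8])] TCP [ 0.4408 -0.0835  0.1714] F [-0.8  0.2 -0.1]
[[ 0.047  0.997  0.054]
 [ 0.668 -0.071  0.741]
 [ 0.743  0.002 -0.669]] [-0.78  -0.06   1.952  0.622  1.821 -0.733]
knob 2673 [[430.9 -34.6  71.4]
 [447.9 -24.3 118.3]
 [466.   -1.3 121.8]]
70 369 [[431.9, -32.8], [464.6, -11.1]]
80 306 [[436.0, -29.3], [460.5, -19.1]]
107 550 [[430.3, -34.9], [466.6, -5.2]]
pred top centre px (np.float64(284.1321249329574), np.float64(190.6138670986701)) waist (np.float64(283.70779482176795), np.float64(211.79911230992226))
px bbox 259 308 175 242
```

View pics/w5.png

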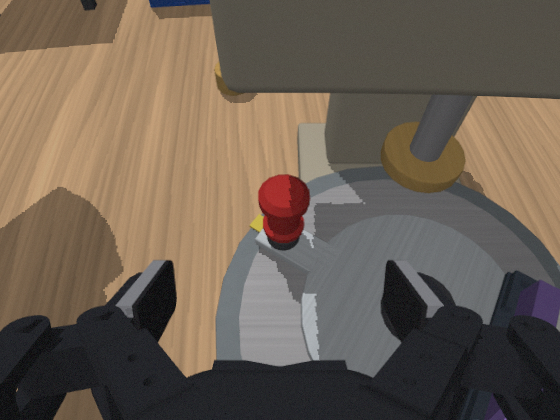

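The fingers straddle the red knob, at (283,200), and it stands clear under the head edge (row 90). Tip offset is along the tool axis (-47 mm open), the same as before. Now I advance along the tool axis and close.

>>> {"op": "arm_command", "data": {"rows": [[85,[0.01,0.09,-0.11],[0,0,0]],[85,[0.025,0.218,-0.256],[0,0,0]],[85,[0.025,0.218,-0.256],[0,0,0]],[85,[0.028,0.27,-0.3],[0,0,0]],[85,[0.031,0.31,-0.336],[0,0,0]],[85,[0.034,0.345,-0.37],[0,0,0]],[85,[0.036,0.366,-0.39],[0,0,0]],[85,[0.036,0.366,-0.39],[0,0,0]],[85,[0.036,0.366,-0.39],[0,0,0]]]}}

```text
time: 12.85
tool_pos: [0.4515, 0.0262, 0.0545]
tool_rot: [-0.277, 0.668, 0.623, 0.298]
contact_force: [0.5, 0.0, 0.9]
gripper_width: 0.997
grasp_force: 0.0
```

>>> {"op": "arm_command", "data": {"rows": [[50,[0,0,0],[0,0,0]],[50,[0,0,0],[0,0,0]],[20,[0,0,0],[0,0,0]],[20,[0,0,0],[0,0,0]],[20,[0,0,0],[0,0,0]],[20,[0,0,0],[0,0,0]],[20,[0,0,0],[0,0,0]],[20,[0,0,0],[0,0,0]],[20,[0,0,0],[0,0,0]]]}}

```text
time: 13.6
tool_pos: [0.4521, 0.0255, 0.0546]
tool_rot: [-0.277, 0.669, 0.622, 0.299]
contact_force: [2.5, -2.0, 5.4]
gripper_width: 0.38
grasp_force: 58.8
```

The opening is 32 mm rather than 28, so a pad corner probably sits on the lower rim. I regrasp a little higher.

>>> {"op": "arm_command", "data": {"rows": [[50,[0,0,0],[0,0,0]],[50,[0,0,0],[0,0,0]],[50,[0,0,0.013],[0,0,0]],[50,[0,0,0.013],[0,0,0]],[20,[0,0,0.013],[0,0,0]],[20,[0,0,0.013],[0,0,0]],[20,[0,0,0.013],[0,0,0]],[20,[0,0,0.013],[0,0,0]],[20,[0,0,0.013],[0,0,0]],[20,[0,0,0.013],[0,0,0]]]}}

```text
time: 14.43
tool_pos: [0.4517, 0.0257, 0.058]
tool_rot: [-0.277, 0.669, 0.622, 0.299]
contact_force: [2.7, -2.0, 2.1]
gripper_width: 0.427
grasp_force: 59.5
```

>>> {"op": "arm_command", "data": {"rows": [[50,[0,0,0],[0,0,0]],[50,[0,0,0],[0,0,0]],[50,[0,0,-0.015],[0,0,0]],[50,[0,0,-0.03],[0,0,0]],[50,[0,0,-0.03],[0,0,0]],[20,[0,0,-0.03],[0,0,0]],[20,[0,0,-0.03],[0,0,0]],[20,[0,0,-0.03],[0,0,0]],[20,[0,0,-0.03],[0,0,0]],[20,[0,0,-0.03],[0,0,0]],[20,[0,0,-0.03],[0,0,0]]]}}

```text
time: 15.35
tool_pos: [0.4514, 0.0258, 0.0486]
tool_rot: [-0.277, 0.669, 0.622, 0.299]
contact_force: [2.7, -0.8, -2.3]
gripper_width: 0.379
grasp_force: 52.4
```

The grip is the same at two heights and firm, so I try the lift and check it by force and camera.

>>> {"op": "arm_command", "data": {"rows": [[20,[0,0,0.015],[0,0,0]],[20,[0,0,0.03],[0,0,0]],[20,[0,0,0.045],[0,0,0]],[20,[0,0,0.06],[0,0,0]],[20,[0,0,0.07],[0,0,0]],[20,[0,0,0.077],[0,0,0]],[20,[0,0,0.077],[0,0,0]]]}}

```text
time: 15.93
tool_pos: [0.4511, 0.0258, 0.0719]
tool_rot: [-0.277, 0.669, 0.622, 0.298]
contact_force: [3.7, -2.3, -9.3]
gripper_width: 0.376
grasp_force: 52.6
```

```bash
cat >> h.py <<'E'
def knob(c,n='wrist',rad=50):
    f=grab(n);W=cloud(f)*1000;hsv=cv2.cvtColor(f['color'],cv2.COLOR_RGB2HSV);H,S,V=[hsv[...,i].astype(int) for i in range(3)]
    k=((H<7)|(H>173))&(S>150)&(V>50)&(np.hypot(W[...,0]-c[0],W[...,1]-c[1])<rad); q=W[k];zt=np.percentile(q[:,2],97)
    t=q[q[:,2]>zt-4]; r=q[(q[:,2]>zt-14)]
    print(n,'knob top z',zt.round(1),len(q),'top mid',((t.min(0)+t.max(0))/2).round(1),'rim x',r[:,0].min().round(1),r[:,0].max().round(1),'y',r[:,1].min().round(1),r[:,1].max().round(1)); return f
E
python3 - <<'E'
from h import *
knob((449,-15));knob((449,-15),'scene')
s=monitor.state();print(s['tool_pos'],s['contact_force'],s['gripper_width'],s['grasp_force'])
E
```

```text
wrist knob top z 144.7 13894 top mid [448.3 -16.6 143.2] rim x 428.6 467.8 y -35.9 3.3
scene knob top z 162.1 55 top mid [463.3 -53.7 166.5] rim x 442.7 467.5 y -59.8 -18.4
[0.45115144 0.02581632 0.07153958] [ 3.73519211 -3.68667226 -8.63453532] 0.37342398126850535 52.5246954895556
```

Knob top is at 144.7 mm, so the plunger is lifted 23.7 mm and clear. I work out the arc from 143.9° to 265.6° about the axis.

```bash
python3 - <<'E'
import numpy as np
th=np.radians(np.r_[143.9,np.linspace(143.9,265.6,25)[1:]]);p=130.2*np.c_[np.cos(th),np.sin(th)]
for a in (0,8,16): print(((p[a+1:a+9]-p[a])/300).round(3).tolist())
E
```

```text
[[-0.021, -0.032], [-0.04, -0.066], [-0.055, -0.101], [-0.067, -0.137], [-0.076, -0.175], [-0.081, -0.213], [-0.083, -0.251], [-0.082, -0.29]]
[[0.005, -0.038], [0.013, -0.076], [0.024, -0.112], [0.039, -0.148], [0.056, -0.182], [0.077, -0.214], [0.1, -0.245], [0.126, -0.273]]
[[0.028, -0.026], [0.059, -0.049], [0.091, -0.07], [0.125, -0.087], [0.161, -0.102], [0.198, -0.113], [0.235, -0.121], [0.273, -0.126]]
```

>>> {"op": "arm_command", "data": {"rows": [[20,[-0.021,-0.032,0],[0,0,0]],[20,[-0.04,-0.066,0],[0,0,0]],[20,[-0.055,-0.101,0],[0,0,0]],[20,[-0.067,-0.137,0],[0,0,0]],[20,[-0.076,-0.175,0],[0,0,0]],[20,[-0.081,-0.213,0],[0,0,0]],[20,[-0.083,-0.251,0],[0,0,0]],[20,[-0.082,-0.29,0],[0,0,0]]]}}

```text
time: 16.7
tool_pos: [0.4259, -0.0616, 0.0716]
tool_rot: [-0.278, 0.668, 0.622, 0.299]
contact_force: [2.6, 1.3, -9.0]
gripper_width: 0.372
grasp_force: 55.0
```

```bash
python3 - <<'E'
from h import *
knob((423.7,-103.4))
s=monitor.state();print(s['tool_pos'],s['contact_force'],s['gripper_width'],s['grasp_force'])
E
```

```text
wrist knob top z 144.3 13891 top mid [ 422.6 -103.9  142.9] rim x 403.2 442.4 y -123.0 -84.0
[ 0.42637704 -0.06381766  0.07148382] [-1.76669756 -2.83450138 -8.82219104] 0.375847687434963 54.603588581085205
```

Turning freely with the plunger still up. I carry on.

>>> {"op": "arm_command", "data": {"rows": [[20,[0.005,-0.038,0],[0,0,0]],[20,[0.013,-0.076,0],[0,0,0]],[20,[0.024,-0.112,0],[0,0,0]],[20,[0.039,-0.148,0],[0,0,0]],[20,[0.056,-0.182,0],[0,0,0]],[20,[0.077,-0.214,0],[0,0,0]],[20,[0.1,-0.245,0],[0,0,0]],[20,[0.126,-0.273,0],[0,0,0]]]}}

```text
time: 17.42
tool_pos: [0.4643, -0.1443, 0.0713]
tool_rot: [-0.278, 0.669, 0.622, 0.298]
contact_force: [-1.6, -0.2, -8.3]
gripper_width: 0.371
grasp_force: 55.0
```

>>> {"op": "arm_command", "data": {"rows": [[20,[0.028,-0.026,0],[0,0,0]],[20,[0.059,-0.049,0],[0,0,0]],[20,[0.091,-0.07,0],[0,0,0]],[20,[0.125,-0.087,0],[0,0,0]],[20,[0.161,-0.102,0],[0,0,0]],[20,[0.198,-0.113,0],[0,0,0]],[20,[0.235,-0.121,0],[0,0,0]],[20,[0.273,-0.126,0],[0,0,0]],[20,[0.273,-0.126,0],[0,0,0]],[20,[0.273,-0.126,0],[0,0,0]]]}}

```text
time: 18.25
tool_pos: [0.5466, -0.1815, 0.0712]
tool_rot: [-0.277, 0.669, 0.622, 0.298]
contact_force: [0.6, -1.9, -8.5]
gripper_width: 0.373
grasp_force: 54.4
```

```bash
python3 - <<'E'
from h import *
knob((543.4,-223))
s=monitor.state();print(s['tool_pos'],s['contact_force'],s['gripper_width'],s['grasp_force'])
f=grab('top');W=cloud(f)*1000;u,v=np.meshgrid(np.arange(560),np.arange(420))
E
```

```text
wrist knob top z 144.0 13894 top mid [ 543.4 -223.9  142.6] rim x 523.7 563.0 y -243.2 -203.6
[ 0.54615373 -0.18142997  0.07120149] [ 0.06498154 -2.54887649 -8.28507543] 0.37783205423504373 54.406201522797346
```

The knob is within 0.5 mm of the hole. I lower it while holding.

>>> {"op": "arm_command", "data": {"rows": [[20,[0,0,-0.013],[0,0,0]],[20,[0,0,-0.026],[0,0,0]],[20,[0,0,-0.037],[0,0,0]],[20,[0,0,-0.048],[0,0,0]],[20,[0,0,-0.06],[0,0,0]],[20,[0,0,-0.072],[0,0,0]],[20,[0,0,-0.072],[0,0,0]]]}}

```text
time: 18.93
tool_pos: [0.5462, -0.1811, 0.0497]
tool_rot: [-0.277, 0.669, 0.622, 0.299]
contact_force: [-0.8, -5.7, -5.9]
gripper_width: 0.38
grasp_force: 54.9
```

```bash
python3 - <<'E'
from h import *
knob((543.4,-223))
s=monitor.state();print(s['tool_pos'],s['contact_force'],s['gripper_width'],s['grasp_force'])
E
```

```text
wrist knob top z 122.5 13917 top mid [ 542.9 -223.8  121.1] rim x 523.2 562.6 y -243.1 -204.0
[ 0.54624801 -0.18113956  0.05005494] [-0.93986924 -5.32894117 -5.50622163] 0.3720743637888836 55.055853319354355
```

It entered the hole. Release and back out along the tool axis.

>>> {"op": "arm_command", "data": {"rows": [[60,[0,0,0],[0,0,0]],[85,[0,0,0],[0,0,0]],[85,[0,0,0],[0,0,0]],[85,[0,0,0],[0,0,0]],[85,[-0.004,-0.049,0.045],[0,0,0]],[85,[-0.009,-0.123,0.111],[0,0,0]],[85,[-0.018,-0.247,0.223],[0,0,0]],[85,[-0.027,-0.37,0.333],[0,0,0]],[85,[-0.036,-0.49,0.5],[0,0,0]],[85,[-0.036,-0.49,0.7],[0,0,0]],[85,[-0.036,-0.49,0.7],[0,0,0]],[85,[-0.036,-0.49,0.7],[0,0,0]]]}}

```text
time: 19.98
tool_pos: [0.5369, -0.3307, 0.2692]
tool_rot: [-0.271, 0.668, 0.625, 0.299]
contact_force: [0.6, -0.2, 1.5]
gripper_width: 0.993
grasp_force: 0.0
```

```bash
python3 - <<'E'
from h import *
f=knob((543.4,-223));s=monitor.state();print(s['tool_pos'],s['joint_pos'].round(4),s['tool_rot'])
g=grab('top');w=grab('scene')
o=np.hstack([cv2.resize(g['color'][130:280,150:350],(400,300)),cv2.resize(w['color'][100:310,180:460],(400,300))])
cv2.imwrite('pics/w6.png',cv2.cvtColor(o,cv2.COLOR_RGB2BGR))
W=cloud(w)*1000;hsv=cv2.cvtColor(w['color'],cv2.COLOR_RGB2HSV);H,S,V=[hsv[...,i].astype(int) for i in range(3)]
k=(abs(W[...,2]-84)<6)&(S>60)&(H>118)&(H<145)&(abs(W[...,0]-560)<90)&(abs(W[...,1]-7)<60);q=W[k]
print(len(q)); print(cv2.minAreaRect(q[:,:2].astype(np.float32)) if len(q)>10 else '')
# lever
for n,F in (('top',g),('scene',w)):
    W=cloud(F)*1000;hsv=cv2.cvtColor(F['color'],cv2.COLOR_RGB2HSV);H,S,V=[hsv[...,i].astype(int) for i in range(3)]
    k=(H<20)&(S>170)&(V>80)&(np.hypot(W[...,0]-514,W[...,1]-195)<70)&(W[...,2]>180);q=W[k]
    if len(q)>10: print(n,len(q),np.percentile(q,[1,50,99],axis=0).round(1).tolist())
E
```

```text
wrist knob top z 121.8 1393 top mid [ 543.5 -223.7  120.4] rim x 524.0 561.7 y -243.2 -205.4
[ 0.53693882 -0.33037049  0.26789727] [-0.9223  0.3894  1.2777  0.5982  2.075  -0.7236] [-0.27164024  0.6685079   0.62445745  0.2989342 ]
304
((558.0485229492188, 6.381498336791992), (68.25870513916016, 121.39299011230469), 86.53730773925781)
top 337 [[499.8, 147.6, 227.6], [511.4, 192.4, 239.7], [524.1, 239.8, 244.8]]
```

View pics/w6.png

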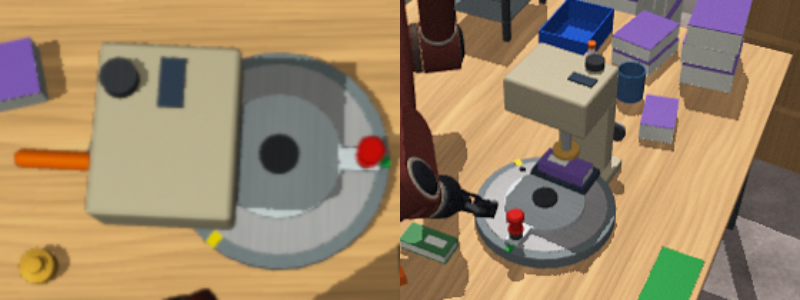

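The plunger is fully down (knob top back at 121.8 mm), at the green mark, with the notebook and tray under the foot. For the lever I fit the arm's kinematics from the logged poses, then choose a lean that keeps the arm clear of the head.

```bash
cat > k.py <<'E'
import numpy as np
from scipy.optimize import least_squares
from scipy.spatial.transform import Rotation as R
D=np.array([[1.1,.0533,1.6141,0,1.476,-.119,.2151,.5862,.1970],[-.7971,.1634,1.5482,.0005,1.42995,.3829,.5143,-.4200,.1657],[-.8012,.3240,1.6443,0,1.1725,.3816,.5135,-.4233,.0052],[-.355,.174,1.621,0,1.347,.28,.6325,-.1553,.1162],[-.3534,.139,1.5773,0,1.4138,.2795,.6376,-.1562,.1645],[-.78,-.06,1.952,.622,1.821,-.733,.4408,-.0835,.1714],[-.9223,.3894,1.2777,.5982,2.075,-.7236,.5369,-.3304,.2679]])
def fk(q,g):
    a1,d,h,L2,L3,e,L6=g; B=R.from_euler('z',q[0]); A=R.from_euler('y',q[1]); F=R.from_euler('y',q[1]+q[2])
    W=F*R.from_euler('z',q[3])*R.from_euler('y',q[4])*R.from_euler('z',q[5])
    s=np.array([a1,d,h]); el=s+A.apply([0,0,L2]); wr=el+F.apply([e,0,L3]); t=wr+W.apply([0,0,L6])
    return [B.apply(x) for x in(s,el,wr,t)],B*W
def fit():
    r=least_squares(lambda g:np.r_[np.concatenate([fk(x[:6],g)[0][3]-x[6:] for x in D]),(g-[0,.07,.3,.45,.45,0,.25])*1e-3],[0,.07,.3,.45,.45,0,.25]); return r.x,r.fun[:-7]
G,res=fit()
E
python3 - <<'E'
from k import *
print(G.round(4),abs(res).max())
print(fk(D[6],G)[1].as_quat(scalar_first=True).round(3),'vs [-.2716 .6685 .6245 .2989]', fk(D[0],G)[1].as_quat(scalar_first=True).round(3))
E
```

```text
[6.000e-04 7.420e-02 2.380e-01 4.258e-01 6.093e-01 9.530e-02 3.126e-01] 0.00026042867948866677
[0.019 0.031 0.914 0.403] vs [-.2716 .6685 .6245 .2989] [-0.001 -0.572  0.82  -0.   ]
```

```bash
sed -i "s/R.from_euler('z',q\[5\])/R.from_euler('z',OFF+q[5])/; 1a OFF=0" k.py; cat > ik.py <<'E'
import k, numpy as np
from k import *
Qt=R.from_quat([-.27164,.66851,.62446,.29893],scalar_first=True);Q0=R.from_quat([-.000279,.174977,.984572,-.0009],scalar_first=True)
best=min((max((k.fk(D[6],G)[1].inv()*Qt).magnitude(),(k.fk(D[0],G)[1].inv()*Q0).magnitude()),o) for o in(0,np.pi/2,-np.pi/2,np.pi) if not setattr(k,'OFF',o))
k.OFF=best[1]
LO=np.array([-3.01,-1.01,.06,-1.02,.09,-3.14]);HI=np.array([3.01,2.22,2.58,4.17,2.62,3.14])
def ik(p,Q,q0):
    def f(q):
        P,W=k.fk(q,G); return np.r_[(P[3]-p)*10,(W.inv()*Q).as_rotvec()]
    r=least_squares(f,np.clip(q0,LO+.01,HI-.01),bounds=(LO,HI)); return r.x,np.abs(r.fun).max()
PSI=np.radians(-4.2);RP=R.from_euler('z',PSI);C=np.array([.5533,-.093,0])
loc=lambda X:RP.inv().apply(np.asarray(X)-C); wor=lambda X:RP.apply(np.asarray(X))+C
def dbox(X,lo,hi): 
    d=np.maximum(np.maximum(lo-X,X-hi),0); return np.linalg.norm(d,axis=-1)
LOH=np.array([-.14,.05,.225]);HIH=np.array([.07,.22,.32]);LOC=np.array([-.06,.17,0]);HIC=np.array([.07,.22,.32])
def clear(q):
    P,_=k.fk(q,G);out=[]
    for a,b in((0,1),(1,2),(2,3)):
        S=loc(P[a]+np.linspace(0,1 if a<2 else .84,60)[:,None]*(P[b]-P[a])); out.append(min(dbox(S,LOH,HIH).min(),dbox(S,LOC,HIC).min()))
    return out
E
python3 - <<'E'
from ik import *
print(best)
th0=np.radians(40)
def bar(l): a=th0-l; return np.array([.07-.17*np.cos(a),.290,.12+.17*np.sin(a)])
rows=[]
for tx in(-45,-30,-15,0,15,30,45):
  for ty in(-45,-30,-15,0,15,30):
    for yaw in(0,90,-90,180):
      Q=RP*R.from_euler('y',ty,degrees=True)*R.from_euler('x',tx,degrees=True)*R.from_euler('z',yaw,degrees=True)*R.from_euler('x',180,degrees=True)
      zt=Q.apply([0,0,1]);res=[];q=np.array([.3,.2,1.6,0,1.3,0])
      for l in(0,.4,.75):
        p=wor(bar(l)+[0,0,.012])+zt*.035
        q,e=ik(p,Q,q); res.append((e,*clear(q)))
      r=np.array(res)
      if r[:,0].max()<1e-3: rows.append((r[:,1:].min(),tx,ty,yaw,r[:,1:].min(0).round(3),q.round(2)))
rows.sort(key=lambda x:-x[0])
for r in rows[:8]: print(r)
print([r for r in rows if r[1]==0 and r[2]==0])
E
```

```text
(0.00010387791553180629, 1.5707963267948966)
(np.float64(0.08061816958956627), -45, 30, -90, array([0.395, 0.192, 0.081]), array([ 0.48,  0.44,  1.54, -0.46,  1.95, -2.8 ]))
(np.float64(0.08061816945422604), -45, 0, 180, array([0.436, 0.215, 0.081]), array([ 0.57,  0.25,  1.73, -0.61,  1.68, -0.83]))
(np.float64(0.08061816944856673), -45, 30, 0, array([0.395, 0.192, 0.081]), array([ 0.48,  0.44,  1.54, -0.46,  1.95,  1.91]))
(np.float64(0.08061816943811398), -45, -15, 180, array([0.449, 0.228, 0.081]), array([ 0.62,  0.19,  1.82, -0.72,  1.56, -0.6 ]))
(np.float64(0.0806181694273069), -45, 15, 0, array([0.418, 0.204, 0.081]), array([ 0.52,  0.34,  1.63, -0.52,  1.81,  2.1 ]))
(np.float64(0.08061816942388386), -45, 0, -90, array([0.436, 0.215, 0.081]), array([ 0.57,  0.25,  1.73, -0.61,  1.68, -2.4 ]))
(np.float64(0.08061816942375696), -45, -15, -90, array([0.449, 0.228, 0.081]), array([ 0.62,  0.19,  1.82, -0.72,  1.56, -2.17]))
(np.float64(0.08061816942332087), -45, 30, 90, array([0.395, 0.192, 0.081]), array([ 0.48,  0.44,  1.54, -0.46,  1.95,  0.34]))
[(np.float64(0.06999999999999998), 0, 0, -90, array([0.441, 0.107, 0.07 ]), array([ 0.26, -0.11,  1.96, -0.  ,  1.29, -2.81])), (np.float64(0.06999999999999992), 0, 0, 180, array([0.441, 0.107, 0.07 ]), array([ 0.26, -0.11,  1.96,  0.  ,  1.29, -1.24])), (np.float64(0.06999999999999987), 0, 0, 90, array([0.441, 0.107, 0.07 ]), array([ 0.26, -0.11,  1.96, -0.  ,  1.29,  0.33])), (np.float64(0.06999999998258497), 0, 0, 0, array([0.441, 0.107, 0.07 ]), array([ 0.26, -0.11,  1.96, -0.  ,  1.29,  1.9 ]))]
```

The kinematic model fits to 0.3 mm. I'll push with a 20° lean away from the head, so next come the waypoints and clearances.

```bash
python3 - <<'E'
from ik import *
from h import monitor
s=monitor.state();p0=s['tool_pos'];q=s['joint_pos'];Qc=R.from_quat(s['tool_rot'],scalar_first=True)
def ori(tx): return RP*R.from_euler('x',tx,degrees=True)*R.from_euler('z',90,degrees=True)*R.from_euler('x',180,degrees=True)
def tcp(tip,tx): return wor(tip)+ori(tx).apply([0,0,.035])
def bar(l): a=np.radians(40)-l; return np.array([.07-.17*np.cos(a),.290,.12+.17*np.sin(a)])
print('rot err now deg',np.degrees((ori(48)*Qc.inv()).magnitude()))
wp=[(p0,48),([.50,-.20,.50],0),([.48,.05,.50],0),([.50,.19,.50],-20),(tcp(bar(0)+[.004,0,.032],-20),-20)]
L=np.linspace(0,.77,9)
wp+=[(tcp(bar(l)+[.004,0,.012],-20),-20) for l in L]
prev=None
for p,tx in wp:
    p=np.array(p)
    if prev is not None:
        for f in np.linspace(.125,1,8):
            q,e=ik(prev[0]+f*(p-prev[0]),ori(prev[1]+f*(tx-prev[1])),q); c=clear(q)
            if e>1e-3 or min(c)<.065: print('  !',f,e,np.round(c,3))
        print(p.round(4),tx,'d/.3',((p-prev[0])/.3).round(3),q.round(2),np.round(clear(q),3))
    prev=(p,tx)
print(((np.array([w[0] for w in wp[5:]])-wp[4][0])/.3).round(3).tolist())
print('axis*20/90',(RP.apply([1,0,0])*-20/90).round(3))
E
```

```text
rot err now deg 0.15728203296988402
[ 0.5 -0.2  0.5] 0 d/.3 [-0.119  0.426  0.796] [-0.52 -0.15  1.32 -0.    1.98 -0.45] [0.386 0.451 0.281]
[0.48 0.05 0.5 ] 0 d/.3 [-0.067  0.833  0.   ] [-0.05 -0.28  1.42  0.    2.    0.02] [0.42  0.459 0.23 ]
[0.5  0.19 0.5 ] -20 d/.3 [0.067 0.467 0.   ] [ 0.4  -0.05  1.25 -0.35  2.08  0.32] [0.452 0.45  0.239]
[0.5176 0.1884 0.2284] -20 d/.3 [ 0.059 -0.005 -0.905] [ 0.39 -0.01  1.65 -0.31  1.65  0.46] [0.451 0.256 0.075]
[0.5176 0.1884 0.2084] -20 d/.3 [ 0.     0.    -0.067] [ 0.39  0.01  1.68 -0.31  1.62  0.47] [0.451 0.241 0.075]
[0.5077 0.1891 0.1954] -20 d/.3 [-0.033  0.002 -0.043] [ 0.4  -0.01  1.71 -0.31  1.6   0.49] [0.452 0.232 0.075]
[0.4991 0.1898 0.1815] -20 d/.3 [-0.029  0.002 -0.046] [ 0.4  -0.01  1.74 -0.31  1.58  0.5 ] [0.452 0.222 0.075]
[0.4919 0.1903 0.1668] -20 d/.3 [-0.024  0.002 -0.049] [ 0.41 -0.01  1.77 -0.31  1.56  0.51] [0.452 0.212 0.076]
[0.4862 0.1907 0.1515] -20 d/.3 [-0.019  0.001 -0.051] [ 0.41 -0.01  1.79 -0.31  1.53  0.52] [0.453 0.201 0.08 ]
[0.4819 0.191  0.1357] -20 d/.3 [-0.014  0.001 -0.053] [ 0.42 -0.01  1.81 -0.31  1.51  0.54] [0.453 0.192 0.082]
[0.4792 0.1912 0.1196] -20 d/.3 [-0.009  0.001 -0.054] [ 0.42  0.    1.83 -0.31  1.48  0.55] [0.453 0.182 0.083]
[0.478  0.1913 0.1033] -20 d/.3 [-0.004  0.    -0.054] [ 0.42  0.02  1.84 -0.31  1.45  0.56] [0.452 0.173 0.083]
[0.4784 0.1913 0.0869] -20 d/.3 [ 0.001 -0.    -0.055] [ 0.42  0.04  1.85 -0.31  1.43  0.56] [0.45  0.164 0.083]
[[0.0, 0.0, -0.067], [-0.033, 0.002, -0.11], [-0.062, 0.005, -0.156], [-0.086, 0.006, -0.205], [-0.105, 0.008, -0.256], [-0.119, 0.009, -0.309], [-0.128, 0.009, -0.363], [-0.132, 0.01, -0.417], [-0.131, 0.01, -0.472]]
axis*20/90 [-0.222  0.016 -0.   ]
```

>>> {"op": "arm_command", "data": {"rows": [[0,[-0.02,0,0.13],[0,0,0]],[0,[-0.04,0.05,0.26],[-0.08,0.006,0]],[0,[-0.119,0.426,0.796],[-0.532,0.039,0]],[0,[-0.119,0.426,0.796],[-0.532,0.039,0]],[0,[-0.119,0.426,0.796],[-0.532,0.039,0]],[0,[-0.119,0.426,0.796],[-0.532,0.039,0]],[0,[-0.119,0.426,0.796],[-0.532,0.039,0]],[0,[-0.119,0.426,0.796],[-0.532,0.039,0]],[0,[-0.119,0.426,0.796],[-0.532,0.039,0]],[0,[-0.119,0.426,0.796],[-0.532,0.039,0]],[0,[-0.119,0.426,0.796],[-0.532,0.039,0]]]}}

```text
time: 21.05
tool_pos: [0.4998, -0.2, 0.4948]
tool_rot: [-0.004, 0.732, 0.681, -0.0]
contact_force: [-0.6, -0.8, -0.9]
gripper_width: 0.003
grasp_force: 0.0
```

>>> {"op": "arm_command", "data": {"rows": [[0,[-0.067,0.833,0],[0,0,0]],[0,[-0.067,0.833,0],[0,0,0]],[0,[-0.067,0.833,0],[0,0,0]],[0,[-0.067,0.833,0],[0,0,0]],[0,[-0.067,0.833,0],[0,0,0]],[0,[-0.067,0.833,0],[0,0,0]],[0,[-0.067,0.833,0],[0,0,0]],[0,[-0.067,0.833,0],[0,0,0]],[0,[-0.067,0.833,0],[0,0,0]]]}}

```text
time: 21.8
tool_pos: [0.4802, 0.0488, 0.4963]
tool_rot: [-0.002, 0.733, 0.681, -0.001]
contact_force: [-0.4, -0.1, -0.0]
gripper_width: 0.0
grasp_force: 0.0
```

>>> {"op": "arm_command", "data": {"rows": [[0,[0.067,0.467,0],[-0.222,0.016,0]],[0,[0.067,0.467,0],[-0.222,0.016,0]],[0,[0.067,0.467,0],[-0.222,0.016,0]],[0,[0.067,0.467,0],[-0.222,0.016,0]],[0,[0.067,0.467,0],[-0.222,0.016,0]],[0,[0.067,0.467,0],[-0.222,0.016,0]],[0,[0.067,0.467,0],[-0.222,0.016,0]],[0,[0.067,0.467,0],[-0.222,0.016,0]]]}}

```text
time: 22.47
tool_pos: [0.5003, 0.1877, 0.4994]
tool_rot: [0.118, 0.723, 0.669, -0.127]
contact_force: [-0.9, 0.4, 0.4]
gripper_width: -0.0
grasp_force: 0.0
```

```bash
python3 - <<'E'
from h import *
f,s=tips(); print(s['gripper_width'],s['tool_rot'])
W=cloud(f)*1000;hsv=cv2.cvtColor(f['color'],cv2.COLOR_RGB2HSV);H,S,V=[hsv[...,i].astype(int) for i in range(3)]
k=(H<20)&(S>170)&(V>70)&(np.hypot(W[...,0]-514,W[...,1]-195)<70)&(W[...,2]>180);q=W[k]
print(len(q),np.percentile(q,[1,50,99],axis=0).round(1).tolist() if len(q) else '')
print('target',((np.array([.5176,.1884,.2284])-s['tool_pos'])/.3).round(3))
E
```

```text
tips tool frame [zmax, mean xyz] [array([-41.8,  10.3,  -6.8, -46.2]), array([-42.1,  10.2,   6.8, -46.3])] TCP [0.5001 0.1878 0.4997] F [ 0.2 -0.1  0. ]
-0.007028843412756772 [ 0.11792539  0.72253216  0.66936359 -0.12646445]
1707 [[499.6, 142.9, 231.7], [512.1, 198.8, 239.3], [524.7, 241.9, 242.8]]
target [ 0.058  0.002 -0.904]
```

The bar is where predicted (x ≈ 512–514, top 242 mm). I descend to just above it.

>>> {"op": "arm_command", "data": {"rows": [[0,[0.058,0.002,-0.904],[0,0,0]],[0,[0.058,0.002,-0.904],[0,0,0]],[0,[0.058,0.002,-0.904],[0,0,0]],[0,[0.058,0.002,-0.904],[0,0,0]],[0,[0.058,0.002,-0.904],[0,0,0]],[0,[0.058,0.002,-0.904],[0,0,0]],[0,[0.058,0.002,-0.904],[0,0,0]],[0,[0.058,0.002,-0.904],[0,0,0]],[0,[0.058,0.002,-0.904],[0,0,0]]]}}

```text
time: 23.27
tool_pos: [0.5168, 0.1891, 0.2276]
tool_rot: [0.118, 0.722, 0.67, -0.128]
contact_force: [0.4, -0.6, 0.6]
gripper_width: 0.004
grasp_force: 0.0
```

>>> {"op": "arm_command", "data": {"rows": [[0,[0,0,-0.033],[0,0,0]],[0,[0,0,-0.067],[0,0,0]],[0,[-0.016,0,-0.088],[0,0,0]],[0,[-0.033,0.002,-0.11],[0,0,0]],[0,[-0.048,0.003,-0.133],[0,0,0]],[0,[-0.062,0.005,-0.156],[0,0,0]],[0,[-0.075,0.005,-0.18],[0,0,0]],[0,[-0.086,0.006,-0.205],[0,0,0]],[0,[-0.086,0.006,-0.205],[0,0,0]]]}}

```text
time: 24.02
tool_pos: [0.4895, 0.1927, 0.1643]
tool_rot: [0.117, 0.721, 0.671, -0.128]
contact_force: [-1.0, 1.9, 4.6]
gripper_width: -0.002
grasp_force: 2.2
```

>>> {"op": "arm_command", "data": {"rows": [[0,[-0.01,0.001,-0.026],[0,0,0]],[0,[-0.019,0.002,-0.051],[0,0,0]],[0,[-0.027,0.002,-0.078],[0,0,0]],[0,[-0.033,0.003,-0.104],[0,0,0]],[0,[-0.038,0.003,-0.131],[0,0,0]],[0,[-0.042,0.003,-0.158],[0,0,0]],[0,[-0.045,0.004,-0.185],[0,0,0]],[0,[-0.046,0.004,-0.212],[0,0,0]],[0,[-0.046,0.004,-0.235],[0,0,0]],[0,[-0.046,0.004,-0.25],[0,0,0]],[0,[-0.046,0.004,-0.25],[0,0,0]]]}}

```text
time: 24.93
tool_pos: [0.4766, 0.1938, 0.0933]
tool_rot: [0.117, 0.721, 0.67, -0.128]
contact_force: [-8.4, 0.0, 15.4]
gripper_width: 0.002
grasp_force: 6.8
```

>>> {"op": "arm_command", "data": {"rows": [[0,[0,0,-0.005],[0,0,0]],[0,[0,0,-0.01],[0,0,0]],[0,[0,0,-0.01],[0,0,0]]]}}

```text
time: 25.18
tool_pos: [0.4767, 0.1938, 0.0925]
tool_rot: [0.118, 0.721, 0.67, -0.129]
contact_force: [-12.8, 0.0, 23.9]
gripper_width: 0.001
grasp_force: 11.6
```

```bash
python3 - <<'E'
from h import *
f=grab('wrist');g=grab('top');s=monitor.state();print(s['tool_pos'],s['contact_force'])
for n,F in (('wrist',f),('top',g)):
    W=cloud(F)*1000;hsv=cv2.cvtColor(F['color'],cv2.COLOR_RGB2HSV);H,S,V=[hsv[...,i].astype(int) for i in range(3)]
    k=(H<20)&(S>170)&(V>60)&(np.hypot(W[...,0]-475,W[...,1]-195)<70)&(W[...,2]>70);q=W[k]
    if len(q)>10: print(n,len(q),np.percentile(q,[1,50,97,99],axis=0).round(1).tolist())
E
```

```text
[0.47669102 0.19380815 0.0925252 ] [-12.66960636   0.69032807  23.15763907]
wrist 3965 [[463.9, 209.8, 109.2], [475.8, 234.4, 119.2], [485.8, 246.3, 122.5], [486.6, 246.8, 122.8]]
top 197 [[417.9, 178.1, 109.5], [465.3, 231.4, 449.9], [483.9, 261.0, 469.9], [488.7, 263.3, 470.9]]
```

The bar axis is at 111 mm, exactly the stop, with the force rising stiffly. Then I follow the lever back up slowly.

>>> {"op": "arm_command", "data": {"rows": [[0,[0,0,0],[0,0,0]],[0,[0,0,0.024],[0,0,0]],[0,[0,0,0.048],[0,0,0]],[0,[0.002,0,0.075],[0,0,0]],[0,[0.004,-0.001,0.102],[0,0,0]],[0,[0.008,-0.001,0.129],[0,0,0]],[0,[0.013,-0.001,0.156],[0,0,0]],[0,[0.02,-0.002,0.183],[0,0,0]],[0,[0.027,-0.002,0.209],[0,0,0]],[0,[0.036,-0.003,0.234],[0,0,0]],[0,[0.046,-0.004,0.26],[0,0,0]]]}}

```text
time: 26.2
tool_pos: [0.4915, 0.1924, 0.1667]
tool_rot: [0.118, 0.721, 0.671, -0.127]
contact_force: [2.5, -0.2, 2.4]
gripper_width: 0.002
grasp_force: 1.3
```

>>> {"op": "arm_command", "data": {"rows": [[0,[0.012,-0.001,0.025],[0,0,0]],[0,[0.024,-0.001,0.049],[0,0,0]],[0,[0.038,-0.003,0.072],[0,0,0]],[0,[0.053,-0.004,0.095],[0,0,0]],[0,[0.07,-0.005,0.117],[0,0,0]],[0,[0.086,-0.006,0.14],[0,0,0]],[0,[0.086,-0.006,0.17],[0,0,0]],[0,[0.086,0.02,0.25],[0,0,0]],[0,[0.086,0.06,0.38],[0,0,0]],[0,[0.086,0.1,0.6],[0,0,0]],[0,[0.086,0.1,0.6],[0,0,0]]]}}

```text
time: 27.12
tool_pos: [0.5172, 0.2234, 0.3507]
tool_rot: [0.118, 0.721, 0.671, -0.125]
contact_force: [0.3, 0.9, 1.0]
gripper_width: -0.004
grasp_force: 0.0
```

```bash
python3 - <<'E'
from h import *
s=monitor.state();print(s['time'],s['tool_pos'],s['contact_force'])
F={n:grab(n) for n in('wrist','top','scene')}
def hs(F): h=cv2.cvtColor(F['color'],cv2.COLOR_RGB2HSV); return [h[...,i].astype(int) for i in range(3)]
W=cloud(F['wrist'])*1000;H,S,V=hs(F['wrist'])
q=W[(H<20)&(S>170)&(V>60)&(np.hypot(W[...,0]-512,W[...,1]-195)<70)&(W[...,2]>90)&(W[...,2]<300)]; print('lever',len(q),np.percentile(q,[1,50,99],axis=0).round(1).tolist())
W=cloud(F['scene'])*1000;H,S,V=hs(F['scene'])
q=W[((H<7)|(H>173))&(S>150)&(np.hypot(W[...,0]-543,W[...,1]+223)<40)&(W[...,2]<135)&(W[...,2]>60)];print('knob',np.percentile(q,[1,50,98],axis=0).round(1).tolist())
q=W[(abs(W[...,2]-84)<6)&(S>60)&(H>118)&(H<145)&(abs(W[...,0]-560)<90)&(abs(W[...,1]-7)<60)];print('book',len(q),cv2.minAreaRect(q[:,:2].astype(np.float32)),np.median(q[:,2]))
o=np.hstack([cv2.resize(F['top']['color'],(400,300)),cv2.resize(F['scene']['color'][100:310,180:460],(400,300))])
cv2.imwrite('pics/w7.png',cv2.cvtColor(o,cv2.COLOR_RGB2BGR))
E
```

```text
27.1167 [0.51718443 0.22341177 0.35068759] [0.26636166 0.92503004 0.95766773]
lever 2744 [[500.1, 145.3, 230.3], [513.0, 202.3, 239.1], [525.3, 243.0, 241.8]]
knob [[527.6, -246.6, 64.0], [547.0, -233.8, 114.2], [560.9, -211.9, 125.6]]
book 303 ((557.9146118164062, 6.053464889526367), (67.41053771972656, 121.7794189453125), 86.42040252685547) 83.59689790025705
```

View pics/w7.png

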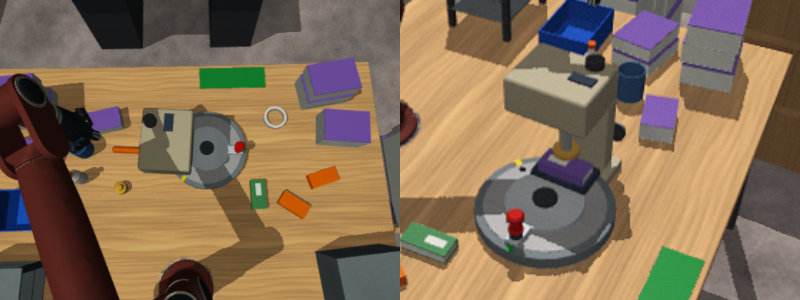

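The lever is back at rest (bar top 242 mm). The knob stands at the green mark, at (516,222) in the right half, the notebook is in the tray under the foot, and the arm is clear. I hand the job in.

```bash
python3 -c "
from plant import manip
print(manip.job_done())"
```

```text
the job is handed in; nothing more can be done
None
```

I handed the job in at about 27 s of the 72 s allowed; no verdict came back. By my own camera and force checks the notebook lies flat in the tray under the ram, the plunger is home at the green mark, and the lever went down to its stop and came back to rest. The foot's force on the cover was not measured directly.

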